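# Contact-test the sample cartridges with the right spacer

### The arm

A 6-joint arm with a two-finger parallel gripper is mounted at the origin on the work surface. World frame = base frame: x ahead of the robot, y to its left, z up, the work surface at z = 0. Lengths are in m, angles in rad, forces in N, time in s.
With the tool pointing down it reaches from about 0.425 to 0.95 m from the base axis. Payload 3.5 kg.
Tool frame: the origin (TCP) lies at the very end of the fingers, on their centre line; the grasp point (between the pads) lies 19 mm behind it; x points along the fingers, y is the direction in which the jaws open and shut, and the axes are right-handed (so a half turn about x gives the same grasp; the last joint's range is limited). The gripper opens to 85 mm and grips with 20 to 120 N. Pads are 22 mm wide; open, the fingers measure 114 mm over their backs; the gripper's body (76 mm by 85 mm) begins 54 mm behind the grasp point. The pads swing forward as they close: fully open they stand 13 mm farther back than shut.
Start: joints at [1.068, 0.286, 1.577, -0, 1.279, -0.15], TCP at [0.233, 0.633, 0.231] pointing down, gripper open.
Joint ranges: [-2.77, 2.77], [-0.9, 2.22], [0.21, 2.48], [-1.53, 4.67], [0.24, 2.81], [-2.84, 2.84]. Speed limits (rad/s): [2.79, 2.79, 3.14, 3.14, 3.14, 3.14].

### API

Orientations are given as [roll, pitch, yaw] about the fixed x, y, z axes, in that order (R = Rz(yaw) Ry(pitch) Rx(roll)).
In Python, from workcell import sense, read_camera, sign_off gives the robot as it stands. The module is installed in compiled form; this text tells all that it offers.
- The arm moves only by the tool apply_moves, never from a script. Its arguments are lists of equal length, an entry for each row: "slide": the shift along the tool's x, y, z in cm, a list of three; "spin": the turn about the tool's x in degrees; "gripper": the closure, from 0 (fully open) to 1 (shut). A call has 1 to 12 rows; each row is the pose to reach, as a shift and turn from the pose commanded when the call began, along the tool's axes at that moment; what a row does not reach only later rows make up. A row lasts 1/12 s, in which the tool goes at most 41.7 mm and 7.16 degrees, less where a joint would pass 70% of its speed; a pose out of reach is approached as far as the arm can. A call with a gripper value outside its range is refused whole. The fingers move at their own pace and stop on an object; the grip force is fixed at half the most. Time passes only in rows, so rows that repeat a pose let the fingers close. It gives the time, the measured TCP pose, the force and the opening at its end, in the units of the state.
- sense(): the state, without advancing time (a new reading comes with each control period).
- read_camera(name): name is "side" or "top" or "wrist"; returns a dict with "img" (400x640x3 uint8, red, green, blue), "range_z" (400x640 float32, m along the optical axis (not along the pixel's ray), 0 where there is no reading), "fx", "fy", "cx", "cy" (pixels), "k1" (the pictures are not rectified: a ray, as slopes to the right and down, at radius r is drawn at 1 + k1 r^2 times it, then the intrinsics apply), "R" (3x3) and "t" (3): a world point X has camera coordinates R X + t. Camera axes: x right, y down, z forward; pixel columns grow to the right and rows downward; lengths in m; the calibration is good to about 2 mm. A picture is of the moment at which its call begins.
- sign_off(): hands the job in, once; it reports no verdict.
The state is a dict: "time_s": time; "joint_positions": joint angles; "qvel": joint speeds; "effort": joint torques, N m; "position": TCP position; "ee_rot": TCP orientation; "ft_force": force on the tool from outside, world axes, zero at the start; "ft_torque": the same for the moment, N m; "gripper_width": opening from 0.0 (shut) to 1.0 (fully open).
Only numpy, scipy, OpenCV 4.12 (cv2) and the standard library are available. Lean on these libraries where they do the work, as an engineer would, in place of code of your own. Each camera call takes 0.05 s, during which the arm holds its last target.

### The job

Test every sample cartridge on the bench, one after the other in the order red, yellow, blue, green (three or four of them are there): with the right spacer lying in the tester's channel against the sprung plunger (60 mm for the long-nosed red and yellow, 90 mm for the short-nosed blue and green), push the cartridge in nose first until its wings are fully home on the stop, hold it pressed there for a good second, then pull it out and lay it upright and flat on the floor of the blue tray. At the end all spacers lie flat on their mat again and the tester is empty; leave the two spacers of other lengths and the other things on the bench alone.

Things in the scene. Friction and masses are not known exactly. Their poses are not given: they have to be found in the camera images.
- tester: fixed contact tester, 270 x 104 mm. Origin: on the table top, centre line, in the stop plane; x runs along the channel to the plunger, z up. Base plate x = -85 to +185, its top at z = 8. Two dark rails, x = 0 to 135, tops at z = 16, leave a channel 44 wide (y = -22 to +22) (mm). A grey end block 60 mm high (x = 137 to 185) holds the plunger
- stop (a point): the stop: the rail ends at tester x = 0 that the cartridge wings meet (point on the channel floor, z = 8 mm, axes as the tester's). The spacer lies in the channel against the plunger, the nose comes behind it. Nose + right spacer = 125 mm: wings on the stop then push the plunger in 10 mm. A shorter spacer does not reach it, a longer one keeps the wings off the stop
- plunger (a joint): brass sprung plunger of the tester, 22 mm across, centre line 26 mm above the table; value in m: 0 = out (tip at tester x = 115 mm), grows as it is pushed towards tester +x, at most 0.016. About 3 N to start it, 6.5 N at 10 mm; it springs back and pushes what lies before it back with it
- cart_red: red cartridge, loose, ~0.15 kg, may be absent: bar 36 wide, 40 tall, red rear, white middle, brass nose end, two black wings at its foot (70 across both, 16 long, 8 tall). Origin: underside, mid-wings; x to the nose, z up. Wing stop faces at x = +8, nose tip +73 (long nose, 65 beyond the wings), rear end -58 (mm). Grip across its width above the wings. Takes the 60 mm spacer
- cart_yellow: yellow cartridge, loose, ~0.15 kg, may be absent: bar 36 wide, 40 tall, yellow rear, white middle, brass nose end, two black wings at its foot (70 across both, 16 long, 8 tall). Origin: underside, mid-wings; x to the nose, z up. Wing stop faces at x = +8, nose tip +73 (long nose, 65 beyond the wings), rear end -58 (mm). Grip across its width above the wings. Takes the 60 mm spacer
- cart_blue: blue cartridge, loose, ~0.15 kg, may be absent: bar 36 wide, 40 tall, blue rear, white middle, brass nose end, two black wings at its foot (70 across both, 16 long, 8 tall). Origin: underside, mid-wings; x to the nose, z up. Wing stop faces at x = +8, nose tip +43 (short nose, 35 beyond the wings), rear end -58 (mm). Grip across its width above the wings. Takes the 90 mm spacer
- cart_green: green cartridge, loose, ~0.15 kg, may be absent: bar 36 wide, 40 tall, green rear, white middle, brass nose end, two black wings at its foot (70 across both, 16 long, 8 tall). Origin: underside, mid-wings; x to the nose, z up. Wing stop faces at x = +8, nose tip +43 (short nose, 35 beyond the wings), rear end -58 (mm). Grip across its width above the wings. Takes the 90 mm spacer
- spacer60: loose aluminium spacer block 60 mm long, 36 x 36 mm in section, about 0.11 kg, with small dark dots on its top; one of four that differ in length only (60, 75, 90, 105 mm). Origin: the centre of the block (18 mm above what it lies on); x runs along its length, z up
- spacer75: loose aluminium spacer block 75 mm long, 36 x 36 mm in section, about 0.14 kg, with small dark dots on its top; one of four that differ in length only (60, 75, 90, 105 mm). Origin: the centre of the block (18 mm above what it lies on); x runs along its length, z up
- spacer90: loose aluminium spacer block 90 mm long, 36 x 36 mm in section, about 0.16 kg, with small dark dots on its top; one of four that differ in length only (60, 75, 90, 105 mm). Origin: the centre of the block (18 mm above what it lies on); x runs along its length, z up
- spacer105: loose aluminium spacer block 105 mm long, 36 x 36 mm in section, about 0.19 kg, with small dark dots on its top; one of four that differ in length only (60, 75, 90, 105 mm). Origin: the centre of the block (18 mm above what it lies on); x runs along its length, z up
- tray: fixed blue open tray for tested cartridges, outside 165 (x) x 320 (y) x 12 mm, walls and floor 5 mm thick. Origin: centre of its underside, z up. Room for four cartridges side by side lying along its x, 75 mm apart
- mat: fixed dark rubber mat where the spacers belong, 120 (x) x 310 (y) x 4 mm. Origin: centre of its underside, z up. At the start the four spacers lie on it along its x, 75 mm apart in y, in any order
- bottle: bystander: amber bottle, 56 mm across, 130 mm tall; origin under its centre
- jar: bystander: glass jar, 60 mm across, 75 mm tall; origin under its centre
- tipbox: bystander: blue plastic box 80 x 120 x 55 mm; origin under its centre
- screwdriver: bystander: screwdriver lying on the table; origin under it
- beaker: bystander: glass beaker, 66 mm across, 85 mm tall; origin under its centre

How it is judged:
On the way, in this order (a step that is already met when the one before it is completed fails the run):
1. the red cartridge is pressed fully home in the tester (wings within 4 mm of the stop) against the 60 mm spacer and held there 0.8 s (x of cart_red in the frame of tester between -0.012 and 0.004 m and y of cart_red in the frame of tester between -0.01 and 0.01 m and z of cart_red in the frame of tester below 0.014 m and contact force between cart_red and spacer60 above 1.5 N), for 0.8 s.
2. the yellow cartridge is pressed fully home in the tester (wings within 4 mm of the stop) against the 60 mm spacer and held there 0.8 s (x of cart_yellow in the frame of tester between -0.012 and 0.004 m and y of cart_yellow in the frame of tester between -0.01 and 0.01 m and z of cart_yellow in the frame of tester below 0.014 m and contact force between cart_yellow and spacer60 above 1.5 N), for 0.8 s.
3. the blue cartridge is pressed fully home in the tester (wings within 4 mm of the stop) against the 90 mm spacer and held there 0.8 s (x of cart_blue in the frame of tester between -0.012 and 0.004 m and y of cart_blue in the frame of tester between -0.01 and 0.01 m and z of cart_blue in the frame of tester below 0.014 m and contact force between cart_blue and spacer90 above 1.5 N), for 0.8 s.
4. the green cartridge is pressed fully home in the tester (wings within 4 mm of the stop) against the 90 mm spacer and held there 0.8 s (x of cart_green in the frame of tester between -0.012 and 0.004 m and y of cart_green in the frame of tester between -0.01 and 0.01 m and z of cart_green in the frame of tester below 0.014 m and contact force between cart_green and spacer90 above 1.5 N), for 0.8 s.
At the end, for the whole second after the job is handed in: Every cartridge present lies upright (within 0.06 rad) flat on the tray's floor inside its walls, all four spacers lie flat on the mat (centres no more than 5 mm beyond its edges), all at rest, and the plunger is out (under 3 mm) (x of cart_red in the frame of tray between -0.075 and 0.075 m and y of cart_red in the frame of tray between -0.155 and 0.155 m and z of each of cart_red, cart_yellow, cart_blue, cart_green in the frame of tray below 0.01 m and angle between each of cart_red, cart_yellow, cart_blue, cart_green's own z axis and vertical below 0.06 rad and linear speed of each of cart_red, cart_yellow, cart_blue, cart_green, spacer60, spacer75, spacer90, spacer105 below 0.02 m/s and x of cart_yellow in the frame of tray between -0.075 and 0.075 m and y of cart_yellow in the frame of tray between -0.155 and 0.155 m and x of cart_blue in the frame of tray between -0.075 and 0.075 m and y of cart_blue in the frame of tray between -0.155 and 0.155 m and x of cart_green in the frame of tray between -0.075 and 0.075 m and y of cart_green in the frame of tray between -0.155 and 0.155 m and x of spacer60 in the frame of mat between -0.065 and 0.065 m and y of spacer60 in the frame of mat between -0.16 and 0.16 m and z of spacer60 in the frame of mat between 0.016 and 0.028 m and x of spacer75 in the frame of mat between -0.065 and 0.065 m and y of spacer75 in the frame of mat between -0.16 and 0.16 m and z of spacer75 in the frame of mat between 0.016 and 0.028 m and x of spacer90 in the frame of mat between -0.065 and 0.065 m and y of spacer90 in the frame of mat between -0.16 and 0.16 m and z of spacer90 in the frame of mat between 0.016 and 0.028 m and x of spacer105 in the frame of mat between -0.065 and 0.065 m and y of spacer105 in the frame of mat between -0.16 and 0.16 m and z of spacer105 in the frame of mat between 0.016 and 0.028 m and value of joint plunger below 0.003 m); the robot touches nothing.
It fails at once if the 75 or the 105 mm spacer, not needed, is moved more than 60 mm (distance of any of spacer75, spacer105 from where it was at the start of the episode above 0.06 m).
It fails at once if a bystander is moved more than 40 mm (distance of any of bottle, jar, tipbox, screwdriver, beaker from where it was at the start of the episode above 0.04 m).
Of cart_red, cart_yellow, cart_blue, cart_green only 3 to 4 are there at a start; the rules pass over those that are not, and their reading is None.
At some moment in a run one of cart_red, cart_yellow, cart_blue, cart_green may be knocked a few centimetres aside while the robot is not near it.
Once in a run the grip may slacken for a moment while it holds something.
It also fails if it takes over 210 s, if anything falls off the work surface, if the arm or the gripper's body presses on something with over 40 N, if the wrist force passes 120 N, or if a joint passes its speed limit or range.

## Working session

There is one attempt and no reset: what is moved stays moved. The work goes in short steps, Python scripts to look and compute and a tool call to move; the robot and the scene stay as the last step left them, time stands still between calls to the robot, and variables do not carry over. Pictures are saved under pics/ and viewed, and the job is handed in when it is done.

Besides the shell and the picture viewer there is one more tool, called after "Request:" as name([rows], argument=value, ...), one row to a line, values as JSON. apply_moves: Moves the arm, as the interface text tells. Its arguments: {"type":"object","properties":{"slide":{"type":"array"},"spin":{"type":"array"},"gripper":{"type":"array"}},"required":["slide","spin","gripper"]}

```bash
mkdir -p pics; cat > h.py <<'E'
import numpy as np, cv2
from workcell import sense, read_camera, sign_off
def cloud(c):
    H,W=c["range_z"].shape
    v,u=np.mgrid[0:H,0:W].astype(float)
    xd=(u-c["cx"])/c["fx"]; yd=(v-c["cy"])/c["fy"]
    x,y=xd.copy(),yd.copy()
    for _ in range(20):
        s=1+c["k1"]*(x*x+y*y); x=xd/s;y=yd/s
    z=c["range_z"].astype(float)
    P=np.stack([x*z,y*z,z],-1)
    Wd=(P-np.array(c["t"]))@np.array(c["R"])
    Wd[z<=0]=np.nan
    return Wd
def save(c,n): cv2.imwrite("pics/"+n,cv2.cvtColor(c["img"],cv2.COLOR_RGB2BGR))
E
python3 - <<'E'
from h import *
s=sense(); print(s)
for n in("side","top","wrist"):
    c=read_camera(n); save(c,n+"0.png"); print(n,c["fx"],c["k1"],np.round(-np.array(c["R"]).T@c["t"],3))
    np.savez(n+"0.npz",W=cloud(c),img=c["img"])
E
```

```text
{'time_s': 0.0, 'joint_positions': array([ 1.06800384e+00,  2.87169473e-01,  1.57818281e+00, -8.37697895e-06,
        1.27858176e+00, -1.49998768e-01]), 'qvel': array([-0.00142846,  0.00114263, -0.00028218,  0.00069439,  0.0011273 ,
       -0.00044755]), 'effort': array([-3.42693565e-04, -4.05974042e+01, -2.92630059e+01, -1.41444752e-04,
        5.79623622e-03, -1.01332915e-06]), 'position': array([0.23288055, 0.63285661, 0.22994149]), 'ee_rot': array([-1.71737141,  1.56845493, -2.0701627 ]), 'ft_force': array([ 0.05903327, -0.08716708,  0.20463042]), 'ft_torque': array([0.00473841, 0.01752685, 0.06418102]), 'gripper_width': 0.9974528922719911}
side 411.7209338881828 -0.05855391036054376 [ 0.22  -0.778  0.946]
top 481.15645823126897 -0.004050339435898762 [0.445 0.059 1.459]
wrist 321.1845721842381 -0.06365953673975698 [0.162 0.66  0.372]
```

View pics/top0.png

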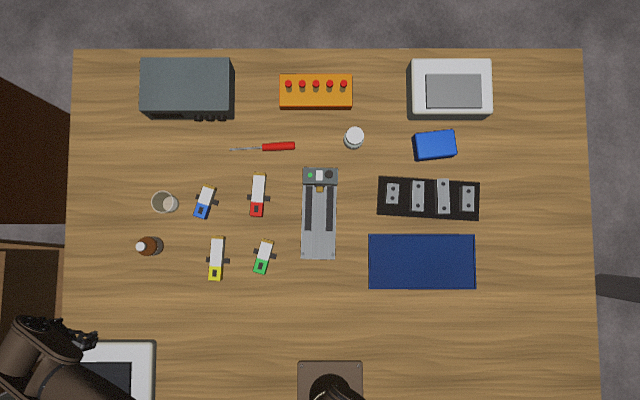

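View pics/side0.png

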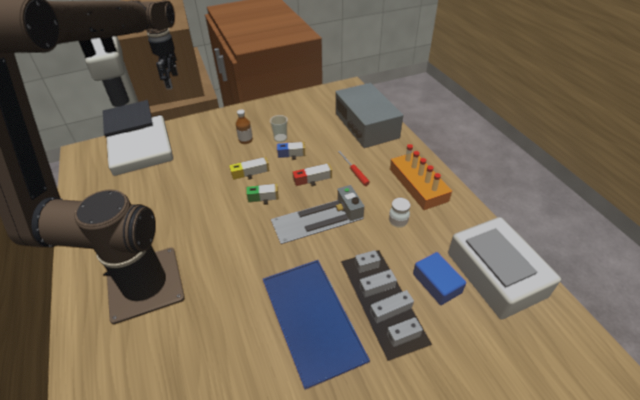

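View pics/wrist0.png

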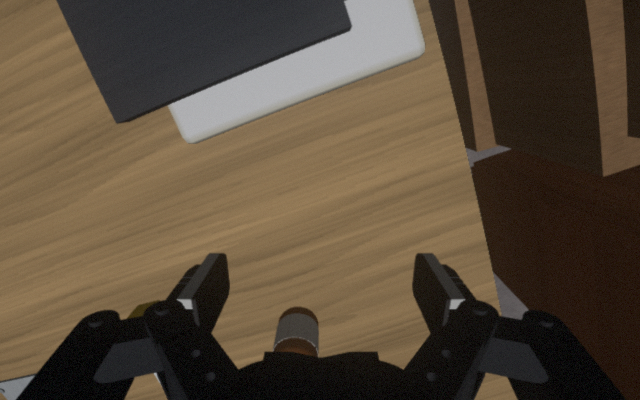

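```bash
cat >> h.py <<'E'
def blobs(W,zmin,zmax,xr=(0.3,0.95),yr=(-0.5,0.6)):
    m=(W[...,2]>zmin)&(W[...,2]<zmax)&(W[...,0]>xr[0])&(W[...,0]<xr[1])&(W[...,1]>yr[0])&(W[...,1]<yr[1])
    n,l,st,ce=cv2.connectedComponentsWithStats(m.astype(np.uint8),connectivity=4)
    out=[]
    for i in range(1,n):
        if st[i,4]<25: continue
        p=W[l==i]
        r=cv2.minAreaRect(p[:,:2].astype(np.float32)*1000)
        (cx,cy),(a,b),an=r
        if a<b: a,b=b,a; an+=90
        an=(an+90)%180-90
        out.append((i,np.round(ce[i]).astype(int),st[i,4],np.round([cx,cy],1),np.round([a,b],1),round(an,1),round(float(np.median(p[:,2])*1000),1),l==i))
    return out
E
python3 - <<'E'
from h import *
d=np.load("top0.npz"); W=d["W"];img=d["img"]
print("table z", np.nanmedian(W[300:330,150:280,2]))
for b in blobs(W,0.022,0.2): print(b[1:7], img[b[7]].mean(0).round())
print("low")
for b in blobs(W,0.0025,0.02): print(b[1:7])
E
```

```text
table z -6.52906317587313e-05
(array([187,  93]), np.int32(4832), array([878.7, 419.6]), array([263. , 142.6]), 89.9, 109.3) [90. 95. 95.]
(array([449,  94]), np.int32(4228), array([ 882.3, -360. ]), array([242. , 135.3]), -89.9, 93.6) [147. 147. 147.]
(array([315,  91]), np.int32(2484), array([900.3,  39.3]), array([218.4,  99.4]), -90.0, 50.8) [183. 122.  45.]
(array([353, 137]), np.int32(365), array([754.5, -73.2]), array([56.5, 55.3]), 20.3, 73.4) [174. 174. 173.]
(array([434, 144]), np.int32(1166), array([ 735.8, -316.4]), array([122. ,  81.1]), -83.2, 54.7) [ 58. 100. 176.]
(array([278, 145]), np.int32(149), array([735.5, 151.9]), array([97.2, 22.7]), -86.1, 25.5) [184.  46.  35.]
(array([320, 177]), np.int32(675), array([630.5,  27.8]), array([103. ,  69.7]), 89.0, 59.7) [108. 112. 105.]
(array([257, 194]), np.int32(561), array([588.8, 212.4]), array([131.4,  37.9]), -5.1, 39.9) [181. 144. 137.]
(array([442, 195]), np.int32(483), array([ 581.3, -338.8]), array([105.1,  39.6]), 1.0, 39.6) [134. 135. 137.]
(array([417, 196]), np.int32(395), array([ 583.1, -261.5]), array([90.3, 
[... 1654 characters left out ...]
t32(2409), array([504.1,  29.9]), array([227.9, 117.7]), -1.6, 9.3)
(array([266, 197]), np.int32(38), array([583.7, 187.3]), array([29. , 15.7]), -0.2, 9.1)
(array([166, 202]), np.int32(107), array([567.1, 490.7]), array([42.1, 30.2]), -37.8, 6.7)
(array([215, 202]), np.int32(36), array([568.5, 343.8]), array([19.6, 18.4]), 75.4, 6.9)
(array([209, 211]), np.int32(35), array([536.6, 358.2]), array([41.7,  9.7]), -16.4, 6.0)
(array([421, 261]), np.int32(5025), array([ 389.3, -282.1]), array([335.5, 175.9]), 90.0, 6.4)
(array([273, 256]), np.int32(44), array([405.7, 169.6]), array([23.5, 22.6]), -34.0, 7.3)
(array([226, 259]), np.int32(41), array([393.8, 305.8]), array([30.2, 23.3]), -8.2, 7.4)
```

```bash
cat >> h.py <<'E'
from scipy.spatial.transform import Rotation as Ro
def tool(s=None):
    s=s or sense(); R=Ro.from_euler('xyz',s["ee_rot"]).as_matrix(); return np.array(s["position"]),R
E
python3 - <<'E'
from h import *
p,R=tool(); print(np.round(R,3))
c=read_camera("wrist"); Rc=np.array(c["R"]);print("cam in tool", np.round(R.T@(-Rc.T@c["t"]-p),4), np.round(Rc@R,3))
d=np.load("top0.npz"); W=d["W"];img=d["img"]
def fit(m,name):
    p=W[m][:,:2]*1000; r=cv2.minAreaRect(p.astype(np.float32)); print(name,len(p),np.round(np.array(cv2.boxPoints(r)),1).tolist(), r)
reg=(abs(W[...,1]-0.03)<0.075)&(W[...,0]>0.35)&(W[...,0]<0.68)
z=W[...,2]
fit(reg&(z>0.05),"block"); fit(reg&(z>0.012)&(z<0.022),"rails"); fit(reg&(z>0.005)&(z<0.011),"base")
g=img.astype(int).sum(2)
fit(reg&(z>0.011)&(z<0.022)&(g<200),"railsdark")
o=cv2.resize(img[150:275,285:355],None,fx=4.5,fy=4.5,interpolation=cv2.INTER_NEAREST);cv2.imwrite("pics/tz.png",o[...,::-1])
E
```

```text
[[-0.001  0.346  0.938]
 [-0.002  0.938 -0.346]
 [-1.    -0.002 -0.   ]]
cam in tool [-0.142   0.0006 -0.0756] [[-0.001  1.    -0.   ]
 [-0.299  0.     0.954]
 [ 0.954  0.001  0.299]]
block 578 [[615.5, -23.399999618530273], [664.5, -24.299999237060547], [666.2999877929688, 78.69999694824219], [617.2000122070312, 79.5]] ((640.8779296875, 27.635177612304688), (102.96830749511719, 49.01728439331055), 89.02946472167969)
rails 722 [[372.1000061035156, -13.5], [616.2000122070312, -23.899999618530273], [620.5, 78.30000305175781], [376.5, 88.5999984741211]] ((496.30108642578125, 32.37694549560547), (102.23876190185547, 244.2619171142578), 87.56510925292969)
base 1422 [[352.3999938964844, -44.20000076293945], [679.0, -44.5], [679.0999755859375, 104.30000305175781], [352.6000061035156, 104.5999984741211]] ((515.779541015625, 30.044410705566406), (148.7786102294922, 326.5552978515625), 89.95345306396484)
railsdark 442 [[480.0, -19.200000762939453], [616.5999755859375, -23.0], [619.2999877929688, 70.80000305175781], [482.6000061035156, 74.5999984741211]] ((549.6286010742188, 25.787813186645508), (93.83491516113281, 136.69578552246094), 88.40355682373047)
```

View pics/tz.png

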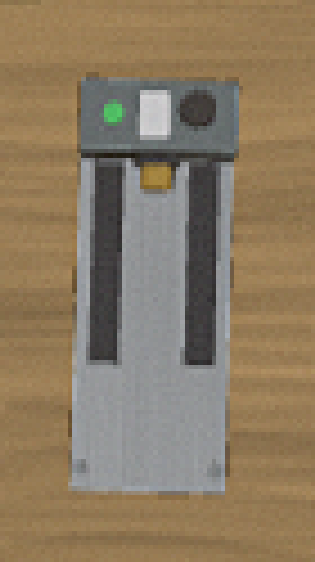

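Request:
apply_moves([
  [-2, -47.3, 45.9],
  [-2, -47.3, 45.9],
  [-2, -47.3, 45.9],
  [-2, -47.3, 45.9],
  [-2, -47.3, 45.9],
  [-2, -47.3, 45.9],
  [-2, -47.3, 45.9],
  [-2, -47.3, 45.9],
  [-2, -47.3, 45.9],
  [-2, -47.3, 45.9],
  [-2, -47.3, 45.9],
  [-2, -47.3, 45.9],
], spin=[-19, -19, -19, -19, -19, -19, -19, -19, -19, -19, -19, -19], gripper=[0.3, 0.3, 0.3, 0.3, 0.3, 0.3, 0.3, 0.3, 0.3, 0.3, 0.3, 0.3])

```text
time_s: 1.2
position: [0.4361, 0.1747, 0.2467]
ee_rot: [0.256, 1.57, 0.235]
ft_force: [0.8, 0.0, -0.0]
gripper_width: 0.701
```

```bash
cat >> h.py <<'E'
def plan(x,y,z,yaw,verbose=True):
    s=sense(); p,R=tool(s)
    cur=np.degrees(np.arctan2(-R[0,1],R[1,1]))
    d=R.T@(np.array([x,y,z])-p)*100
    print("t",round(s["time_s"],2),"pos",np.round(p,4),"yaw",round(cur,2),"w",round(s["gripper_width"],3),"F",np.round(s["ft_force"],1))
    print("slide",np.round(d,2),"spin",round(-(yaw-cur),1),"rows",round(np.linalg.norm(d)/4.17+1,1))
E
python3 -c "
from h import *
plan(.5,.03,.25,-1.5)"
```

```text
t 1.2 pos [0.4361 0.1747 0.2467] yaw -1.2 w 0.701 F [ 0.8  0.  -0. ]
slide [ -0.33 -14.33   6.69] spin 0.3 rows 4.8
```

Request:
apply_moves([
  [-0.3, -14.3, 6.7],
  [-0.3, -14.3, 6.7],
  [-0.3, -14.3, 6.7],
  [-0.3, -14.3, 6.7],
  [-0.3, -14.3, 6.7],
  [-0.3, -14.3, 6.7],
  [-0.3, -14.3, 6.7],
], spin=[0, 0, 0, 0, 0, 0, 0], gripper=[0.3, 0.3, 0.3, 0.3, 0.3, 0.3, 0.3])

```text
time_s: 1.78
position: [0.4995, 0.0324, 0.2491]
ee_rot: [2.582, 1.57, 2.56]
ft_force: [0.3, -0.0, -1.0]
gripper_width: 0.7
```

```bash
python3 - <<'E'
from h import *
c=read_camera("wrist"); save(c,"w1.png"); W=cloud(c); np.savez("w1.npz",W=W,img=c["img"])
plan(.5,.03,.25,-1.5)
E
```

```text
t 1.83 pos [0.4993 0.0329 0.2492] yaw -1.17 w 0.704 F [0.5 0.7 0.2]
slide [-0.08 -0.29  0.07] spin 0.3 rows 1.1
```

View pics/w1.png

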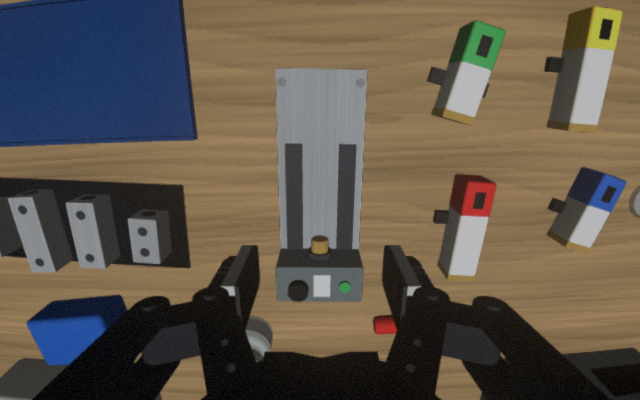

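```bash
python3 - <<'E'
from h import *
d=np.load("w1.npz"); W=d["W"]*1000;img=d["img"].astype(int); g=img.sum(2)
# use plane intersection along rays for robust xy: use cloud directly
print("pts", [np.round(W[r,c],1) for r,c in [(110,320),(200,320),(200,294),(200,347),(40,320)]])
# rail pixel edges per row (dark g) 
for r in range(150,245,15):
    row=g[r]; dk=np.where((row[270:372]<200))[0]+270
    L=dk[dk<320];Rr=dk[dk>320]
    def xy(u):
        u0=int(round(u)); return W[r,u0]
    print(r,L.min(),L.max(),Rr.min(),Rr.max(), np.round(W[r,L.min()+2],1),np.round(W[r,Rr.max()-2],1), 'mid y of inner', np.round((W[r,L.max()-1,1]+W[r,Rr.min()+1,1])/2,2), np.round(W[r,L.max(),0],1))
for u in (290,294,298,342,346,350):
    col=g[100:200,u]; r=100+np.where(col<220)[0].min(); print("rail end",u,r,np.round(W[r+1,u],1))
for u in (290,320,350):
    col=img[50:100,u]; print(u,[tuple(x) for x in col[14:24]], np.round(W[70,u],1),np.round(W[72,u],1))
for r in range(80,140,15):
    sat=img[r,265:380].max(1)-img[r,265:380].min(1); k=np.where(sat<25)[0]+265; print(r,k.min(),k.max(),np.round(W[r,k.min()+1],1),np.round(W[r,k.max()-1],1), round((W[r,k.min()+1,1]+W[r,k.max()-1,1])/2,2))
E
```

```text
pts [array([440.2,  33.8,   7.6]), array([550.1,  31.4,   7.4]), array([ 5.466e+02, -5.000e-01,  1.610e+01]), array([547.9,  64.6,  16.5]), array([363.3,  35.4,  -1.2])]
150 286 301 340 354 [484.9  -4.9  14.9] [486.6  70.5  14.4] mid y of inner 33.37 485.1
165 286 301 339 354 [502.7  -5.7  15.9] [504.4  70.5  15.5] mid y of inner 32.34 503.2
180 287 301 339 353 [521.5  -5.6  14.6] [523.1  69.5  14.8] mid y of inner 31.94 521.2
195 287 301 339 352 [540.1  -6.4  15.7] [542.2  68.5  14.2] mid y of inner 31.58 540.6
210 287 301 338 352 [559.8  -7.5  15.2] [561.2  68.4  15.9] mid y of inner 30.57 559.9
225 288 301 338 351 [580.2  -7.3  14.7] [581.9  67.4  14.5] mid y of inner 30.12 580.3
240 288 319 321 350 [600.5  -8.2  15.8] [601.9  66.1  16.3] mid y of inner 30.41 593.5
rail end 290 144 [478.9  -2.2  15.8]
rail end 294 144 [479.1   2.5  15.7]
rail end 298 144 [479.4   7.1  14.1]
rail end 342 145 [481.4  58.6  15.9]
rail end 346 145 [481.5  63.3  15.8]
rail end 350 145 [481.7  68.1  15.1]
290 [(np.int64(137), np.int64(114), np.int64(81)), (np.int64(136), np.int64(112), np.int64(81)), (n
[... 962 characters left out ...]
int64(80)), (np.int64(133), np.int64(112), np.int64(83)), (np.int64(133), np.int64(109), np.int64(81)), (np.int64(132), np.int64(111), np.int64(83)), (np.int64(118), np.int64(102), np.int64(80)), (np.int64(122), np.int64(117), np.int64(112)), (np.int64(141), np.int64(141), np.int64(145)), (np.int64(139), np.int64(142), np.int64(144)), (np.int64(138), np.int64(140), np.int64(143)), (np.int64(140), np.int64(141), np.int64(144))] [396.9  68.5   7.8] [399.   68.5   7.8]
80 276 366 [405.9 -14.1   9. ] [408.   85.5   8.3] 35.69
95 276 365 [422.3 -15.4   6.2] [424.4  84.6   8. ] 34.61
110 276 365 [439.  -16.1   7.7] [441.2  84.7   8.6] 34.31
125 277 364 [456.4 -16.1   6.2] [458.5  84.1   6.7] 33.97
```

```bash
python3 -c "
from h import *
plan(.5896,-.188,.12,-4)"
```

```text
t 1.83 pos [0.4993 0.0329 0.2492] yaw -1.17 w 0.704 F [0.5 0.7 0.2]
slide [ 12.9  -21.91   9.49] spin 2.8 rows 7.5
```

Request:
apply_moves([
  [12.9, -21.9, 9.5],
  [12.9, -21.9, 9.5],
  [12.9, -21.9, 9.5],
  [12.9, -21.9, 9.5],
  [12.9, -21.9, 9.5],
  [12.9, -21.9, 9.5],
  [12.9, -21.9, 9.5],
  [12.9, -21.9, 9.5],
  [12.9, -21.9, 9.5],
], spin=[3, 3, 3, 3, 3, 3, 3, 3, 3], gripper=[0.3, 0.3, 0.3, 0.3, 0.3, 0.3, 0.3, 0.3, 0.3])

```text
time_s: 2.58
position: [0.5899, -0.1876, 0.1194]
ee_rot: [2.585, 1.568, 2.512]
ft_force: [0.2, 0.6, -0.4]
gripper_width: 0.705
```

```bash
python3 - <<'E'
from h import *
c=read_camera("wrist"); save(c,"w2.png"); W=cloud(c)
for b in blobs(W,0.03,0.046,xr=(.5,.65),yr=(-.45,-.1)): print(b[1:7])
plan(.5896,-.188,.016,-4)
E
```

```text
(array([122, 199]), np.int32(6711), array([ 580.3, -337.5]), array([105.7,  37.5]), 0.6, 39.1)
(array([218, 194]), np.int32(5837), array([ 581.4, -262.2]), array([90.3, 36.7]), -3.2, 39.2)
(array([ 35, 199]), np.int32(4488), array([ 573.3, -411.1]), array([75.3, 39.3]), -2.5, 38.9)
(array([320, 198]), np.int32(3879), array([ 588.5, -187.1]), array([59.8, 36.1]), -5.0, 39.3)
t 2.63 pos [ 0.5901 -0.1871  0.1204] yaw -4.13 w 0.697 F [0.2 0.3 0.4]
slide [10.44 -0.1  -0.04] spin -0.1 rows 3.5
```

View pics/w2.png

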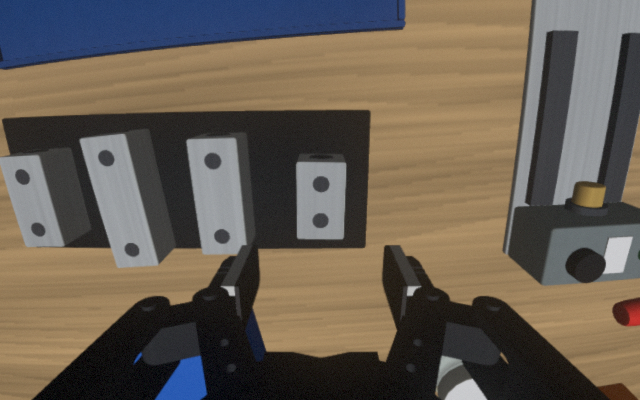

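Request:
apply_moves([
  [6, 0, -0.1],
  [10.4, 0, -0.1],
  [10.4, 0, -0.1],
  [10.4, 0, -0.1],
  [10.4, 0, -0.1],
  [10.4, 0, -0.1],
  [10.4, 0, -0.1],
  [10.4, 0, -0.1],
  [10.4, 0, -0.1],
  [10.4, 0, -0.1],
], spin=[1, 1, 1, 1, 1, 1, 1, 1, 1, 1], gripper=[0.3, 0.3, 0.3, 0.3, 1, 1, 1, 1, 1, 1])

```text
time_s: 3.47
position: [0.5913, -0.1892, 0.0198]
ee_rot: [-0.227, 1.566, -0.318]
ft_force: [0.7, 2.0, 7.2]
gripper_width: 0.404
```

```bash
python3 -c "
from h import *
plan(.5899,-.188,.12,-1.7)"
```

```text
t 3.47 pos [ 0.5913 -0.1892  0.0198] yaw -5.21 w 0.404 F [0.7 2.  7.2]
slide [-10.02   0.1   -0.1 ] spin -3.5 rows 3.4
```

Request:
apply_moves([
  [-4, 0, 0],
  [-8, 0, 0],
  [-8, 0, 0],
  [-8, 0, 0],
  [-8, 0, 0],
], spin=[0, 0, 0, -3.5, -3.5], gripper=[1, 1, 1, 1, 1])

```text
time_s: 3.88
position: [0.5899, -0.1892, 0.0984]
ee_rot: [-0.47, 1.567, -0.499]
ft_force: [0.2, 0.2, -1.6]
gripper_width: 0.402
```

```bash
cat >> h.py <<'E'
T0=np.array([.480,.033]); TY=np.radians(-1.7)
def T(x,y=0): 
    c,s=np.cos(TY),np.sin(TY); return T0+np.array([c*x-s*y,s*x+c*y])/1000
E
python3 -c "
from h import *
t=T(82);plan(t[0],t[1],.09,-1.7)
c=read_camera('wrist'); save(c,'w3.png')"
```

```text
t 3.88 pos [ 0.5899 -0.1892  0.0984] yaw -1.66 w 0.402 F [ 0.2  0.2 -1.6]
slide [ 0.79 21.89 -3.43] spin 0.0 rows 6.3
```

View pics/w3.png

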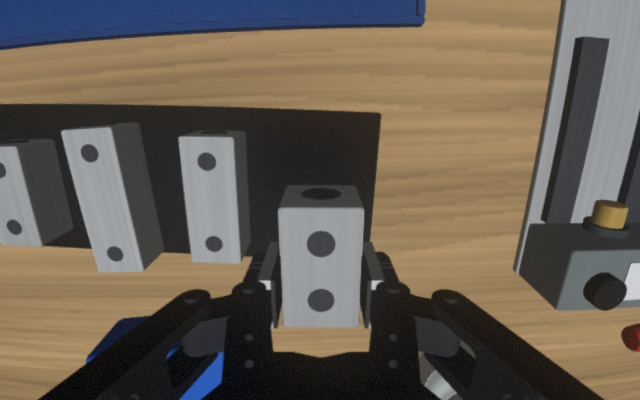

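Request:
apply_moves([
  [0, 21.9, -3.4],
  [0, 21.9, -3.4],
  [0, 21.9, -3.4],
  [0, 21.9, -3.4],
  [0, 21.9, -3.4],
  [0, 21.9, -3.4],
  [0, 21.9, -3.4],
  [0, 21.9, -3.4],
], spin=[0, 0, 0, 0, 0, 0, 0, 0], gripper=[1, 1, 1, 1, 1, 1, 1, 1])

```text
time_s: 4.6
position: [0.5615, 0.0316, 0.0961]
ee_rot: [-2.319, 1.57, -2.347]
ft_force: [-0.1, -1.3, -1.4]
gripper_width: 0.408
```

```bash
python3 -c "
from h import *
t=T(82);plan(t[0],t[1],.025,-1.7)
c=read_camera('wrist'); save(c,'w4.png'); W=cloud(c)
for b in blobs(W,.09,.13,yr=(-.05,.1)): print(b[1:7])
"
```

```text
t 4.6 pos [0.5615 0.0316 0.0961] yaw -1.65 w 0.408 F [-0.1 -1.3 -1.4]
slide [ 7.11 -0.1   0.06] spin 0.1 rows 2.7
(array([321, 259]), np.int32(13360), array([558.9,  32.1]), array([62.3, 61.7]), 87.6, 115.7)
```

View pics/w4.png

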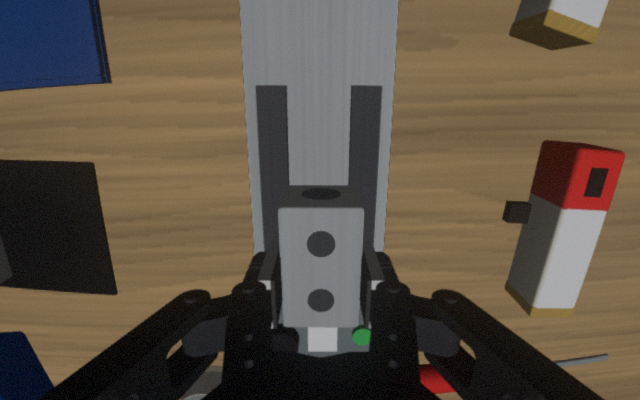

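Request:
apply_moves([
  [3, -0.1, 0],
  [6, -0.1, 0],
  [7, -0.1, 0],
  [7.1, -0.1, 0],
  [7.1, -0.1, 0],
  [7.1, -0.1, 0],
], spin=[0, 0, 0, 0, 0, 0], gripper=[1, 1, 1, 1, 1, 1])

```text
time_s: 5.15
position: [0.5622, 0.029, 0.0258]
ee_rot: [-0.306, 1.57, -0.338]
ft_force: [0.8, 0.5, -1.4]
gripper_width: 0.41
```

Request:
apply_moves([
  [0.15, 0.05, 0],
  [0.2, 0.1, 0],
  [0.2, 0.1, 0],
  [0.2, 0.1, 0],
  [0.2, 0.1, 0],
  [-4, 0.1, 0],
  [-8, 0.1, 0],
  [-8, 0.1, 0],
], spin=[0, 0, 0, 0, 0, 0, 0, 0], gripper=[1, 1, 0.35, 0.35, 0.35, 0.35, 0.35, 0.35])

```text
time_s: 5.82
position: [0.5675, 0.0308, 0.1143]
ee_rot: [-0.094, 1.555, -0.123]
ft_force: [1.7, 0.3, 2.1]
gripper_width: 0.652
```

```bash
python3 - <<'E'
from h import *
c=read_camera('wrist'); save(c,'w5.png'); W=cloud(c)
for b in blobs(W,.036,.05,yr=(-.05,.1)): print(b[1:7])
c=read_camera('top'); W=cloud(c)
for b in blobs(W,.032,.05,xr=(.3,.65),yr=(.1,.42)): print(b[1:7], c["img"][b[7]].mean(0).round())
plan(.58,.212,.12,-5)
E
```

```text
(array([321, 192]), np.int32(4245), array([559.5,  31.5]), array([59.7, 36.1]), -2.0, 43.3)
(array([320, 264]), np.int32(1351), array([606.5,  30. ]), array([87.3, 21.8]), 88.1, 41.6)
(array([257, 194]), np.int32(530), array([587.2, 212.7]), array([128.3,  37. ]), -4.6, 40.0) [193. 153. 147.]
(array([204, 201]), np.int32(427), array([568.7, 371.4]), array([101.,  39.]), -18.1, 40.2) [146. 157. 177.]
(array([215, 258]), np.int32(567), array([401. , 333.5]), array([131. ,  37.4]), -3.2, 40.0) [192. 187. 147.]
(array([263, 256]), np.int32(432), array([405.3, 195.4]), array([101.1,  36.8]), -15.8, 40.2) [148. 178. 144.]
t 5.92 pos [0.5638 0.0311 0.1085] yaw -1.7 w 0.652 F [-0.7 -0.3 -0.4]
slide [-1.15 18.13  1.09] spin 3.3 rows 5.4
```

View pics/w5.png

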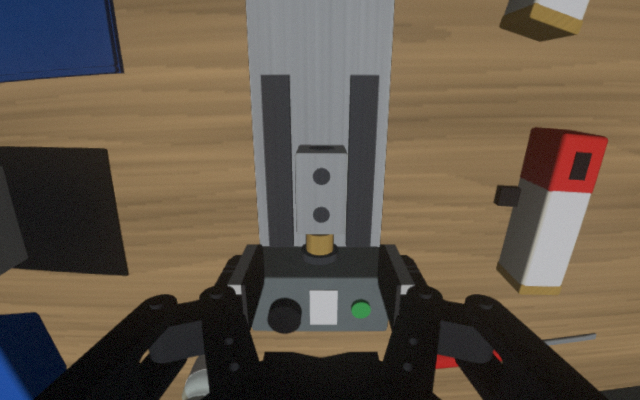

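```bash
python3 -c "
from h import *
plan(.589,.2123,.09,-4.9)"
```

```text
t 5.92 pos [0.5638 0.0311 0.1085] yaw -1.7 w 0.652 F [-0.7 -0.3 -0.4]
slide [ 1.85 18.19  1.97] spin 3.2 rows 5.4
```

Request:
apply_moves([
  [0, 18.2, 2],
  [0, 18.2, 2],
  [0, 18.2, 2],
  [1.8, 18.2, 2],
  [1.8, 18.2, 2],
  [1.8, 18.2, 2],
  [1.8, 18.2, 2],
], spin=[3.2, 3.2, 3.2, 3.2, 3.2, 3.2, 3.2], gripper=[0.35, 0.35, 0.35, 0.35, 0.35, 0.35, 0.35])

```text
time_s: 6.5
position: [0.5855, 0.2132, 0.0852]
ee_rot: [-2.768, 1.567, -2.851]
ft_force: [-0.3, -0.4, 0.7]
gripper_width: 0.648
```

```bash
python3 -c "
from h import *
c=read_camera('wrist'); save(c,'w6.png'); W=cloud(c)
for b in blobs(W,.034,.046,yr=(.15,.3),xr=(.48,.67)): print(b[1:7])
plan(.589,.2123,.014,-4.9)"
```

```text
(array([321, 210]), np.int32(11021), array([587.2, 213.6]), array([130.6,  37. ]), -4.8, 39.5)
t 6.55 pos [0.5861 0.2122 0.086 ] yaw -4.86 w 0.653 F [1.  0.2 0.1]
slide [7.19 0.04 0.31] spin 0.0 rows 2.7
```

View pics/w6.png

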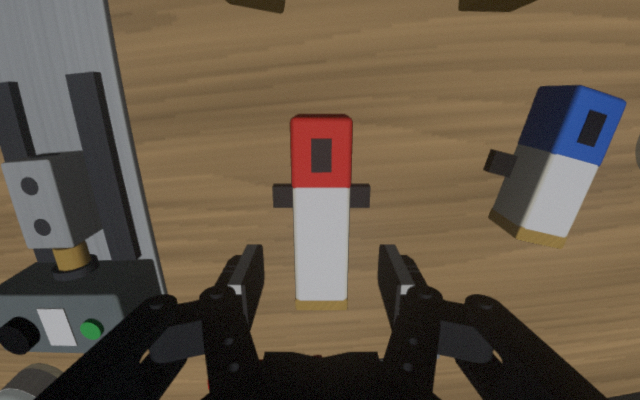

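Request:
apply_moves([
  [3, 0.1, 0.1],
  [6.5, 0.1, 0.2],
  [7.2, 0.1, 0.2],
  [7.2, 0.1, 0.2],
  [7.2, 0.1, 0.2],
  [7.2, 0.1, 0.2],
  [7.2, 0.1, 0.2],
  [7.2, 0.1, 0.2],
  [7.2, 0.1, 0.2],
  [7.2, 0.1, 0.2],
], spin=[0, 0, 0, 0, 0, 0, 0, 0, 0, 0], gripper=[0.35, 0.35, 0.35, 0.35, 0.35, 1, 1, 1, 1, 1])

```text
time_s: 7.38
position: [0.5913, 0.2135, 0.0184]
ee_rot: [0.168, 1.566, 0.083]
ft_force: [-0.4, -2.1, 6.1]
gripper_width: 0.405
```

Request:
apply_moves([
  [-3.5, 0, 0],
  [-6.5, 0, 0],
  [-6.5, 0, 0],
  [-6.5, 0, 0],
  [-6.5, 0, 0],
], spin=[0, 0, -3.2, -3.2, -3.2], gripper=[1, 1, 1, 1, 1])

```text
time_s: 7.8
position: [0.5886, 0.2134, 0.0803]
ee_rot: [-3.023, 1.57, -3.054]
ft_force: [-0.4, 0.6, -1.7]
gripper_width: 0.406
```

```bash
python3 -c "
from h import *
t=T(-18);plan(t[0],t[1],.075,-1.7)"
```

```text
t 7.8 pos [0.5886 0.2134 0.0803] yaw -1.78 w 0.406 F [-0.4  0.6 -1.7]
slide [  0.54 -18.37 -12.1 ] spin -0.1 rows 6.3
```

Request:
apply_moves([
  [0, -18.4, -12.1],
  [0, -18.4, -12.1],
  [0, -18.4, -12.1],
  [0, -18.4, -12.1],
  [0, -18.4, -12.1],
  [0, -18.4, -12.1],
  [0, -18.4, -12.1],
  [0, -18.4, -12.1],
], spin=[0, 0, 0, 0, 0, 0, 0, 0], gripper=[1, 1, 1, 1, 1, 1, 1, 1])

```text
time_s: 8.47
position: [0.4621, 0.033, 0.0796]
ee_rot: [2.637, 1.569, 2.604]
ft_force: [0.2, -0.4, -2.0]
gripper_width: 0.407
```

```bash
python3 -c "
from h import *
c=read_camera('wrist'); save(c,'w7.png'); W=cloud(c)
t=T(-18);plan(t[0],t[1],.028,-1.7)
for b in blobs(W,.09,.11,yr=(-.05,.1)): print(b[1:7])
"
```

```text
t 8.52 pos [0.4629 0.0334 0.0801] yaw -1.78 w 0.408 F [ 0.3 -0.8 -1.2]
slide [ 5.21  0.   -0.09] spin -0.1 rows 2.2
(array([320, 230]), np.int32(22364), array([448.9,  35.3]), array([115.1,  61. ]), -13.6, 100.9)
```

View pics/w7.png

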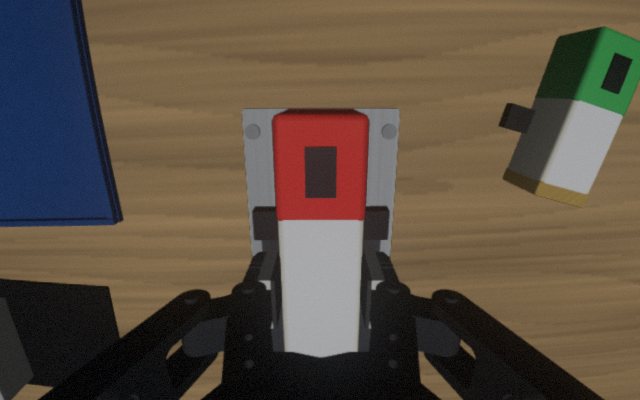

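Request:
apply_moves([
  [3, 0, -0.1],
  [5, 0, -0.1],
  [5.3, 0, -0.1],
  [5.3, 0, -0.1],
  [5.3, 0, -0.1],
  [5.3, 0, -0.1],
], spin=[0, 0, 0, 0, 0, 0], gripper=[1, 1, 1, 1, 1, 1])

```text
time_s: 9.02
position: [0.4688, 0.0331, 0.036]
ee_rot: [-0.216, 1.562, -0.244]
ft_force: [-13.6, -1.0, 43.1]
gripper_width: 0.408
```

```bash
python3 -c "
from h import *
t=T(3.6);plan(t[0],t[1],.026,-1.7)
c=read_camera('wrist'); save(c,'w8.png')
c=read_camera('side'); save(c,'s8.png')
cv2.imwrite('pics/s8z.png',cv2.resize(c['img'][150:260,230:390,::-1],None,fx=4.5,fy=4.5))
"
```

```text
t 9.02 pos [0.4688 0.0331 0.036 ] yaw -1.64 w 0.408 F [-13.6  -1.   43.1]
slide [1.02 0.02 1.47] spin 0.1 rows 1.4
```

View pics/w8.png

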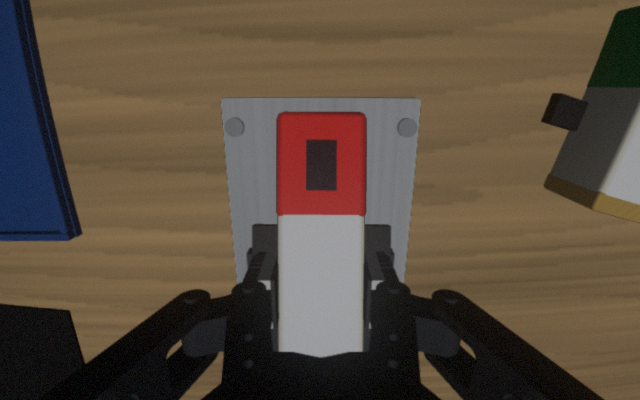

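View pics/s8z.png

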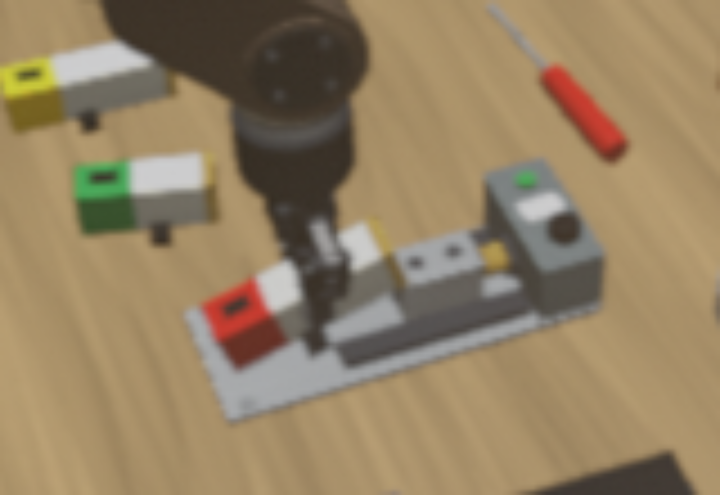

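Request:
apply_moves([
  [-2, 0, -0.4],
  [-4, 0, -1.2],
  [-4, 0, -1.2],
  [-4, 0, -1.2],
  [-4, 0, -1.2],
], spin=[0, 0, 0, 0, 0], gripper=[1, 1, 1, 1, 1])

```text
time_s: 9.53
position: [0.4498, 0.0342, 0.0666]
ee_rot: [2.857, 1.57, 2.828]
ft_force: [-1.0, -1.0, -1.6]
gripper_width: 0.407
```

```bash
python3 - <<'E'
from h import *
c=read_camera('wrist'); save(c,'w9.png'); W=cloud(c)*1000
p,R=tool(); print(p)
img=c['img']
for r in range(100,360,15): print(r,np.round(W[r,320],1),img[r,320])
for r in (200,210,215,220,225,230,235,240,245): print(r,[ (np.round(W[r,u],0).tolist(),img[r,u].tolist()) for u in (262,378)])
c=read_camera('side'); save(c,'s9.png')
cv2.imwrite('pics/s9z.png',cv2.resize(c['img'][150:260,230:390,::-1],None,fx=4.5,fy=4.5))
E
```

```text
[0.44938049 0.03409585 0.06611635]
100 [377.2  36.4  -0.4] [114  92  65]
115 [382.   36.2  76.9] [139  34  32]
130 [387.8  36.1  78.7] [154  40  33]
145 [393.3  35.9  82.1] [49 32 32]
160 [399.   35.8  83.6] [48 34 36]
175 [405.   35.6  84.1] [52 39 42]
190 [410.6  35.4  86.3] [98 46 45]
205 [416.3  35.3  87.8] [160  57  53]
220 [422.4  35.1  88.7] [163 162 163]
235 [428.2  34.9  90.4] [160 159 162]
250 [434.2  34.7  91.8] [162 163 165]
265 [440.   34.6  93.6] [161 163 164]
280 [445.8  34.4  95.5] [159 160 163]
295 [451.5  34.2  97.5] [160 162 163]
310 [458.2  34.   98.2] [161 162 163]
325 [463.   33.9 101.5] [161 163 166]
340 [470.1  33.7 102.1] [159 161 163]
355 [475.6  33.5 104.6] [157 157 161]
200 [([440.0, -4.0, 6.0], [124, 124, 126]), ([442.0, 73.0, 6.0], [124, 126, 128])]
210 [([446.0, -4.0, 8.0], [121, 123, 127]), ([448.0, 73.0, 8.0], [117, 119, 122])]
215 [([450.0, -5.0, 8.0], [121, 123, 125]), ([452.0, 73.0, 8.0], [122, 125, 124])]
220 [([454.0, -5.0, 8.0], [119, 121, 125]), ([456.0, 73.0, 8.0], [122, 122, 124])]
225 [([436.0, 5.0, 58.0], [43, 38, 36]), ([439.0, 64.0, 57.0], [45, 41, 39])]
230 [([439.0, 5.0, 60.0], [51, 47, 46]), ([440.0, 64.0, 60.0], [54, 52, 50])]
235 [([441.0, 5.0, 60.0], [53, 49, 48]), ([443.0, 64.0, 61.0], [53, 50, 49])]
240 [([443.0, 5.0, 62.0], [54, 51, 51]), ([445.0, 64.0, 61.0], [52, 50, 50])]
245 [([446.0, 5.0, 62.0], [54, 49, 50]), ([447.0, 64.0, 62.0], [54, 51, 53])]
```

View pics/s9z.png

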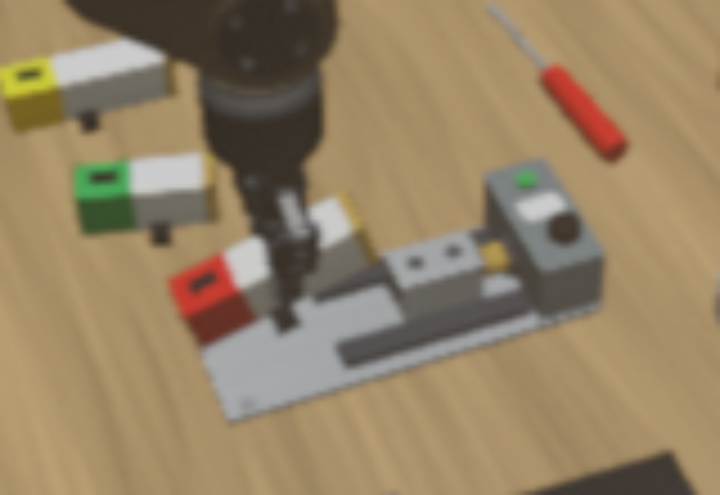

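View pics/w9.png

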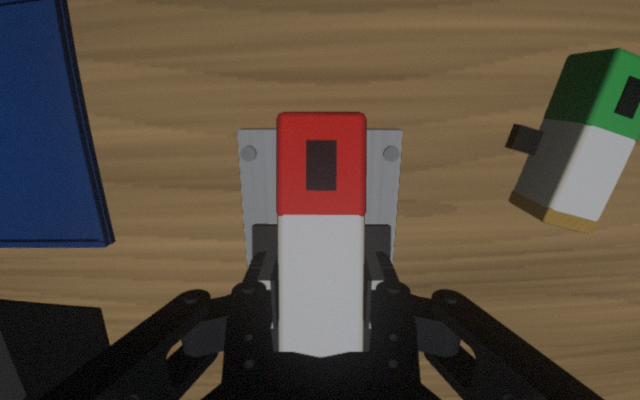

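```bash
python3 -c "
from h import *
plan(.585,.2134,.075,-1.7)"
```

```text
t 9.63 pos [0.4491 0.034  0.0659] yaw -1.68 w 0.41 F [-0.5  1.2 -1.2]
slide [-0.94 18.33 13.05] spin 0.0 rows 6.4
```

Request:
apply_moves([
  [-1, 4, 2],
  [-1, 18.3, 13],
  [-1, 18.3, 13],
  [-1, 18.3, 13],
  [-1, 18.3, 13],
  [-1, 18.3, 13],
  [-1, 18.3, 13],
  [-1, 18.3, 13],
  [-1, 18.3, 13],
], spin=[0, 0, 0, 0, 0, 0, 0, 0, 0], gripper=[1, 1, 1, 1, 1, 1, 1, 1, 1])

```text
time_s: 10.38
position: [0.5838, 0.2119, 0.0755]
ee_rot: [-2.853, 1.567, -2.883]
ft_force: [-0.1, -0.2, -1.2]
gripper_width: 0.406
```

Request:
apply_moves([
  [2, 0, 0],
  [3.5, 0, 0],
  [4.2, 0, 0],
  [4.7, 0, 0],
  [5.2, 0, 0],
  [5.6, 0, 0],
  [5.6, 0, 0],
], spin=[0, 0, 0, 0, 0, 0, 0], gripper=[1, 1, 1, 1, 1, 1, 1])

```text
time_s: 10.97
position: [0.5866, 0.2119, 0.0242]
ee_rot: [-0.517, 1.569, -0.546]
ft_force: [-0.2, -1.3, 5.8]
gripper_width: 0.409
```

```bash
python3 - <<'E'
from h import *
c=read_camera('wrist'); W=cloud(c)*1000
plan(.585,.2134,.075,-1.7)
for r in range(115,350,30): print(r,np.round(W[r,320],1))
E
```

```text
t 11.02 pos [0.5865 0.2119 0.0242] yaw -1.7 w 0.41 F [-1.3 -1.4  6.8]
slide [-5.08  0.14 -0.15] spin -0.0 rows 2.2
115 [518.5 214.   38.4]
145 [529.5 213.7  42.6]
175 [540.6 213.4  45.8]
205 [552.6 213.   46.6]
235 [564.9 212.6  47.9]
265 [575.9 212.3  52.5]
295 [588.3 211.9  54.8]
325 [601.3 211.6  57.1]
```

Request:
apply_moves([
  [0.4, 0, 0],
  [0.8, 0, 0],
  [1.1, 0, 0],
  [1.3, 0, 0],
  [1.3, 0, 0],
], spin=[0, 0, 0, 0, 0], gripper=[1, 1, 1, 1, 1])

```text
time_s: 11.43
position: [0.5922, 0.2121, 0.0152]
ee_rot: [0.063, 1.556, 0.034]
ft_force: [4.0, -3.7, 11.1]
gripper_width: 0.407
```

```bash
python3 - <<'E'
from h import *
c=read_camera('wrist'); W=cloud(c)*1000
plan(.585,.2134,.075,-1.7)
for r in range(115,350,30): print(r,np.round(W[r,320],1))
E
```

```text
t 11.48 pos [0.5922 0.2121 0.0152] yaw -1.68 w 0.407 F [ 4.6 -1.1 12.1]
slide [-5.99  0.12 -0.63] spin 0.0 rows 2.4
115 [523.1 214.2  39.9]
145 [533.4 213.9  42.1]
175 [544.2 213.6  42.7]
205 [556.1 213.2  42.2]
235 [567.8 212.9  43.8]
265 [580.5 212.5  44.4]
295 [593.  212.1  46.7]
325 [607.3 211.7  47.4]
```

Request:
apply_moves([
  [-0.3, 0, 0],
  [-0.3, 0, 0],
  [-0.3, 0, 0],
  [-4, 0, 0],
  [-7, 0, 0],
  [-7, 0, 0],
  [-7, 0, 0],
], spin=[0, 0, 0, 0, 0, 0, 0], gripper=[0.35, 0.35, 0.35, 0.35, 0.35, 0.35, 0.35])

```text
time_s: 12.07
position: [0.5865, 0.2129, 0.0806]
ee_rot: [0.244, 1.567, 0.214]
ft_force: [-0.7, 0.2, 0.5]
gripper_width: 0.649
```

```bash
python3 - <<'E'
from h import *
c=read_camera('wrist'); save(c,'w10.png'); W=cloud(c)
for b in blobs(W,.034,.046,yr=(.15,.3),xr=(.48,.68)): print(b[1:7])
plan(.585,.2134,.014,-1.7)
E
```

```text
(array([319, 212]), np.int32(11477), array([589. , 212.5]), array([132.,  37.]), -1.6, 39.5)
t 12.12 pos [0.585  0.2126 0.0785] yaw -1.71 w 0.651 F [-0.  -0.4 -1. ]
slide [ 6.45  0.08 -0.  ] spin -0.0 rows 2.5
```

View pics/w10.png

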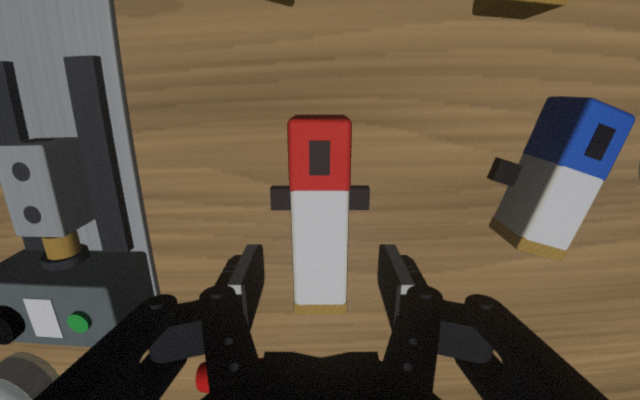

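Request:
apply_moves([
  [3, 0, 0],
  [6, 0, 0],
  [6.4, 0, 0],
  [6.4, 0, 0],
  [6.4, 0, 0],
  [6.4, 0, 0],
  [6.4, 0, 0],
  [6.4, 0, 0],
  [6.4, 0, 0],
  [6.4, 0, 0],
], spin=[0, 0, 0, 0, 0, 0, 0, 0, 0, 0], gripper=[0.35, 0.35, 0.35, 0.35, 0.35, 1, 1, 1, 1, 1])

```text
time_s: 12.95
position: [0.5868, 0.2128, 0.0166]
ee_rot: [0.212, 1.567, 0.182]
ft_force: [-1.1, -0.1, 6.0]
gripper_width: 0.409
```

Request:
apply_moves([
  [-3.5, 0, 0],
  [-5.5, 0, 0],
  [-5.5, 0, 0],
  [-5.5, 0, 0],
  [-5.5, 0, 0],
], spin=[0, 0, 0, 0, 0], gripper=[1, 1, 1, 1, 1])

```text
time_s: 13.37
position: [0.5839, 0.2122, 0.0679]
ee_rot: [-2.926, 1.568, -2.956]
ft_force: [-0.0, 0.2, -2.6]
gripper_width: 0.41
```

```bash
python3 - <<'E'
from h import *
c=read_camera('wrist'); W=cloud(c)*1000
t=T(-35);plan(t[0],t[1],.07,-1.7)
for r in range(115,350,40): print(r,np.round(W[r,320],1))
E
```

```text
t 13.42 pos [0.5835 0.2122 0.0673] yaw -1.72 w 0.408 F [-0.2 -0.4 -0.8]
slide [ -0.2  -18.22 -13.31] spin -0.0 rows 6.4
115 [520.5 214.2  -0.6]
155 [530.1 214.   90.9]
195 [545.3 213.5  92.4]
235 [563.2 213.   89.9]
275 [581.4 212.4  90.5]
315 [601.6 211.8  90.9]
```

Request:
apply_moves([
  [-0.5, -18.2, -13.1],
  [-0.5, -18.2, -13.1],
  [-0.5, -18.2, -13.1],
  [-0.5, -18.2, -13.1],
  [-0.5, -18.2, -13.1],
  [-0.5, -18.2, -13.1],
  [-0.5, -18.2, -13.1],
  [-0.5, -18.2, -13.1],
], spin=[0, 0, 0, 0, 0, 0, 0, 0], gripper=[1, 1, 1, 1, 1, 1, 1, 1])

```text
time_s: 14.08
position: [0.4475, 0.0341, 0.0732]
ee_rot: [2.903, 1.568, 2.87]
ft_force: [0.2, -0.5, -1.5]
gripper_width: 0.409
```

```bash
python3 - <<'E'
from h import *
t=T(-35);plan(t[0],t[1],.027,-1.7)
c=read_camera('top'); W=cloud(c)
for b in blobs(W,.036,.05,yr=(0,.07),xr=(.52,.6)): print(b[1:7])
E
```

```text
t 14.08 pos [0.4475 0.0341 0.0732] yaw -1.84 w 0.409 F [ 0.2 -0.5 -1.5]
slide [ 4.62 -0.01 -0.23] spin -0.1 rows 2.1
(array([318, 202]), np.int32(232), array([561.2,  30.8]), array([57. , 32.7]), -0.2, 44.3)
```

Request:
apply_moves([
  [2, 0, -0.3],
  [4, 0, -0.5],
  [4.7, 0, -0.5],
  [4.7, 0, -0.5],
  [4.7, 0, -0.5],
  [4.7, 0, -0.5],
], spin=[0, 0, 0, 0, 0, 0], gripper=[1, 1, 1, 1, 1, 1])

```text
time_s: 14.63
position: [0.4446, 0.035, 0.0277]
ee_rot: [-0.056, 1.57, -0.085]
ft_force: [0.3, 0.5, -1.0]
gripper_width: 0.408
```

```bash
python3 - <<'E'
from h import *
t=T(-2.7);plan(t[0],t[1],.0246,-1.7)
c=read_camera('side'); save(c,'s11.png')
cv2.imwrite('pics/s11z.png',cv2.resize(c['img'][150:260,230:390,::-1],None,fx=4.5,fy=4.5))
E
```

```text
t 14.63 pos [0.4446 0.035  0.0277] yaw -1.66 w 0.408 F [ 0.3  0.5 -1. ]
slide [ 0.31 -0.1   3.28] spin 0.0 rows 1.8
```

View pics/s11z.png

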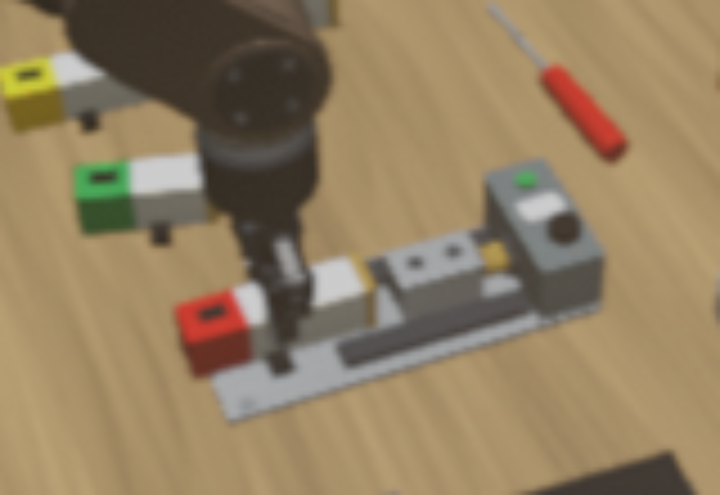

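Request:
apply_moves([
  [0.2, -0.1, 0.3],
  [0.3, -0.1, 1],
  [0.3, -0.1, 1.5],
  [0.3, -0.1, 2],
  [0.3, -0.1, 2.5],
  [0.3, -0.1, 2.8],
  [0.3, -0.1, 3.1],
  [0.3, -0.1, 3.3],
  [0.3, -0.1, 3.3],
  [0.3, -0.1, 3.3],
], spin=[0, 0, 0, 0, 0, 0, 0, 0, 0, 0], gripper=[1, 1, 1, 1, 1, 1, 1, 1, 1, 1])

```text
time_s: 15.52
position: [0.4736, 0.0328, 0.0246]
ee_rot: [3.127, 1.56, 3.097]
ft_force: [-14.1, -0.8, 13.1]
gripper_width: 0.407
```

```bash
python3 - <<'E'
from h import *
t=T(-2.7);plan(t[0],t[1],.0246,-1.7)
c=read_camera('side'); save(c,'s12.png')
cv2.imwrite('pics/s12z.png',cv2.resize(c['img'][150:260,230:390,::-1],None,fx=4.5,fy=4.5))
c=read_camera('wrist'); save(c,'w12.png'); W=cloud(c)*1000
for r in range(115,350,40): print(r,np.round(W[r,320],1))
E
```

```text
t 15.52 pos [0.4736 0.0328 0.0246] yaw -1.7 w 0.407 F [-14.1  -0.8  13.1]
slide [-0.01  0.04  0.37] spin -0.0 rows 1.1
115 [407.2  34.9   8.1]
155 [420.1  34.5  47.3]
195 [435.3  34.1  49. ]
235 [452.3  33.6  48.3]
275 [471.   33.   47.7]
315 [490.8  32.4  48.3]
```

View pics/s12z.png

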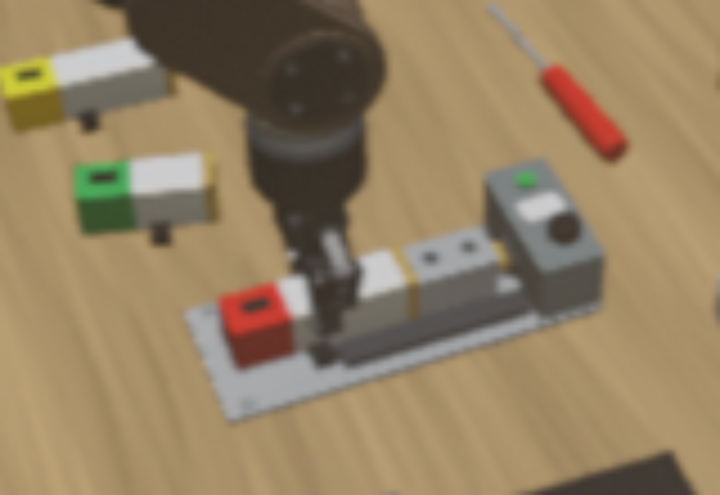

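View pics/w12.png

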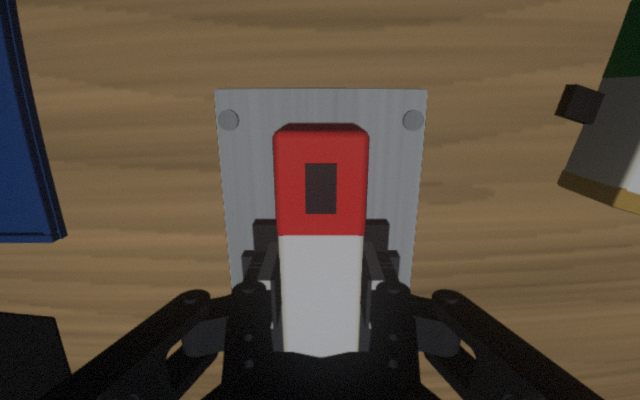

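Request:
apply_moves([
  [-0.1, 0, 0.2],
  [-0.1, 0, 0.4],
  [-0.1, 0, 0.5],
  [-0.1, 0, 0.5],
  [-0.1, 0, 0.5],
  [-0.1, 0, 0.5],
], spin=[0, 0, 0, 0, 0, 0], gripper=[1, 1, 1, 1, 1, 1])

```text
time_s: 16.12
position: [0.4762, 0.0329, 0.0248]
ee_rot: [3.118, 1.554, 3.088]
ft_force: [-20.1, -1.4, 14.9]
gripper_width: 0.41
```

```bash
python3 - <<'E'
from h import *
t=T(-2.7);plan(t[0],t[1],.0246,-1.7)
c=read_camera('wrist'); save(c,'w13.png'); W=cloud(c)*1000
for r in range(115,150,4): print(r,np.round(W[r,320],1), c["img"][r,320])
for b in blobs(W/1000,.040,.054,yr=(0,.07),xr=(.3,.55)): print(b[1:7])
o=cv2.resize(c['img'][180:300,200:440,::-1],None,fx=3,fy=3); cv2.imwrite('pics/w13z.png',o)
E
```

```text
t 16.12 pos [0.4762 0.0329 0.0248] yaw -1.71 w 0.41 F [-20.1  -1.4  14.9]
slide [0.02 0.02 0.11] spin -0.0 rows 1.0
115 [409.7  34.9   7.1] [118 119 121]
119 [411.7  34.9   6.8] [121 120 124]
123 [412.9  34.8  16.9] [74 60 58]
127 [413.3  34.8  36.4] [50 17 19]
131 [413.9  34.8  46.9] [97 29 27]
135 [415.3  34.8  48. ] [143  43  40]
139 [416.7  34.7  48.7] [151  47  44]
143 [418.3  34.7  47.6] [153  50  46]
147 [419.7  34.6  48.5] [156  48  44]
(array([321, 237]), np.int32(20643), array([465. ,  32.1]), array([107.3,  60.7]), 11.5, 48.0)
```

View pics/w13z.png

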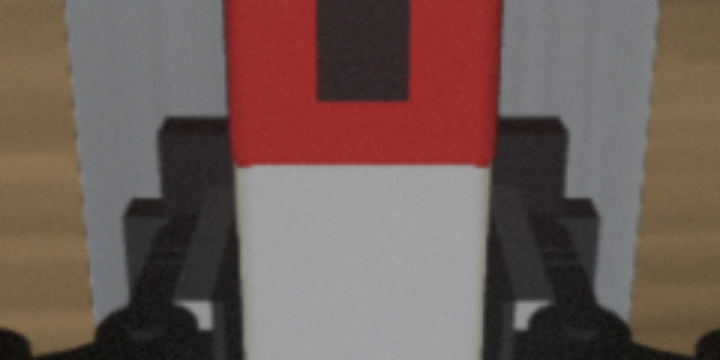

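Request:
apply_moves([
  [0, 0, 0.1],
  [0, 0, 0.1],
  [0, 0, 0.1],
  [0, 0, 0.1],
  [0, 0, 0.1],
  [0, 0, 0.1],
  [0, 0, 0.1],
  [0, 0, 0.1],
  [0, 0, 0.1],
  [0, 0, 0.1],
  [0, 0, 0.1],
  [0, 0, 0.1],
], spin=[0, 0, 0, 0, 0, 0, 0, 0, 0, 0, 0, 0], gripper=[1, 1, 1, 1, 1, 1, 1, 1, 1, 1, 1, 1])

```text
time_s: 17.17
position: [0.4762, 0.0329, 0.0247]
ee_rot: [3.123, 1.551, 3.094]
ft_force: [-21.9, -1.8, 17.1]
gripper_width: 0.409
```

```bash
python3 - <<'E'
from h import *
t=T(-2.7);plan(t[0],t[1],.0246,-1.7)
c=read_camera('wrist'); W=cloud(c)*1000
for r in range(123,140,4): print(r,np.round(W[r,320],1), c["img"][r,320])
c=read_camera('side')
cv2.imwrite('pics/s14z.png',cv2.resize(c['img'][150:260,230:390,::-1],None,fx=4.5,fy=4.5))
E
```

```text
t 17.17 pos [0.4762 0.0329 0.0247] yaw -1.66 w 0.409 F [-21.9  -1.8  17.1]
slide [0.01 0.02 0.11] spin 0.0 rows 1.0
123 [413.   34.8  15.8] [80 68 70]
127 [413.1  34.8  38.7] [51 20 21]
131 [414.   34.8  46.6] [110  39  39]
135 [nan nan nan] [141  40  36]
139 [416.8  34.7  48.6] [153  50  48]
```

View pics/s14z.png

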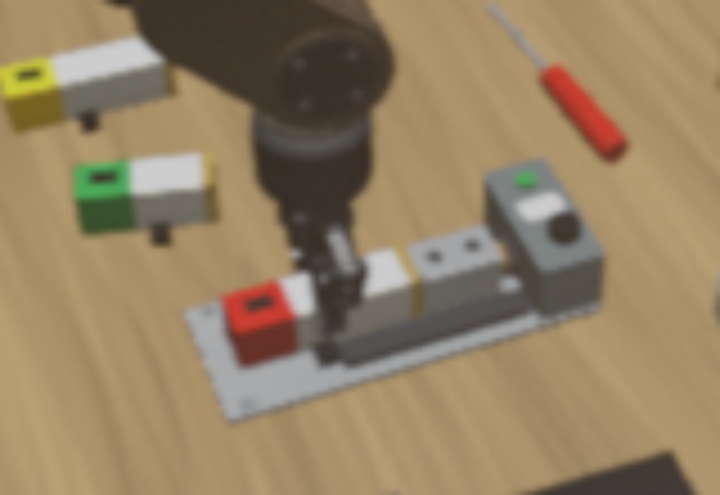

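Request:
apply_moves([
  [0, 0, 0],
  [0, 0, 0],
  [-0.1, 0, -1.5],
  [-0.1, 0, -3],
  [-0.1, 0, -4],
  [-0.1, 0, -4.3],
  [-3, 0, -4],
  [-6, 0, -4],
  [-6, 0, -4],
  [-6, 0, -4],
], spin=[0, 0, 0, 0, 0, 0, 0, 0, 0, 0], gripper=[1, 1, 1, 1, 1, 1, 1, 1, 1, 1])

```text
time_s: 18.1
position: [0.4455, 0.0333, 0.0878]
ee_rot: [-0.119, 1.564, -0.149]
ft_force: [-0.3, 0.6, -1.8]
gripper_width: 0.406
```

```bash
python3 - <<'E'
from h import *
d=np.load("top0.npz"); W=d["W"];img=d["img"].astype(int)
m=(img[...,2]>img[...,0]+40)&(W[...,1]<-.08)&(W[...,0]<.5)
p=W[m]*1000; r=cv2.minAreaRect(p[:,:2].astype(np.float32)); print(r, np.median(p[:,2]))
d=np.load("w1.npz");W=d["W"]*1000;img=d["img"].astype(int)
for rc in [(137,193),(139,180),(60,187),(20,184)]: print(rc,np.round(W[rc],1),img[rc])
plan(.385,-.39,.1,-1.7)
c=read_camera('wrist'); W=cloud(c)*1000
for r in range(115,350,40): print(r,np.round(W[r,320],1))
E
```

```text
((387.3462829589844, -279.0380859375), (321.0157165527344, 161.26828002929688), 89.77117919921875) 5.67956154526879
(137, 193) [ 467.  -117.5   11.1] [36 48 78]
(139, 180) [ 468.9 -133.5   11.4] [50 62 98]
(60, 187) [ 380.2 -117.     2.5] [35 38 50]
(20, 184) [ 337.4 -116.1    0.8] [81 68 57]
t 18.1 pos [0.4455 0.0333 0.0878] yaw -1.72 w 0.406 F [-0.3  0.6 -1.8]
slide [ -1.21 -42.49  -4.77] spin -0.0 rows 11.3
115 [383.9  35.1  -1.7]
155 [391.3  35.  111. ]
195 [406.8  34.5 111.4]
235 [423.9  34.  110.9]
275 [442.6  33.5 110.6]
315 [463.1  32.8 110.6]
```

Request:
apply_moves([
  [0, -42.4, -4.9],
  [0, -42.4, -4.9],
  [0, -42.4, -4.9],
  [0, -42.4, -4.9],
  [0, -42.4, -4.9],
  [0, -42.4, -4.9],
  [0, -42.4, -4.9],
  [0, -42.4, -4.9],
  [0, -42.4, -4.9],
  [0, -42.4, -4.9],
  [0, -42.4, -4.9],
  [0, -42.4, -4.9],
], spin=[-2, -2, -2, -2, -2, -2, -2, -2, -2, -2, -2, -2], gripper=[1, 1, 1, 1, 1, 1, 1, 1, 1, 1, 1, 1])

```text
time_s: 19.15
position: [0.38, -0.3912, 0.0839]
ee_rot: [2.327, 1.569, 2.328]
ft_force: [0.2, 1.2, -1.4]
gripper_width: 0.411
```

```bash
python3 - <<'E'
from h import *
plan(.385,-.391,.024,0.3)
c=read_camera('wrist'); save(c,'w15.png'); W=cloud(c)*1000
for r in range(115,350,40): print(r,np.round(W[r,320],1))
E
```

```text
t 19.15 pos [ 0.38   -0.3912  0.0839] yaw 0.05 w 0.411 F [ 0.2  1.2 -1.4]
slide [5.99 0.02 0.5 ] spin -0.3 rows 2.4
115 [ 317.3 -391.2    4.1]
155 [ 326.3 -391.3  105.8]
195 [ 341.4 -391.3  108.1]
235 [ 358.8 -391.2  106.8]
275 [ 376.8 -391.2  107.7]
315 [ 397.9 -391.2  106.6]
```

View pics/w15.png

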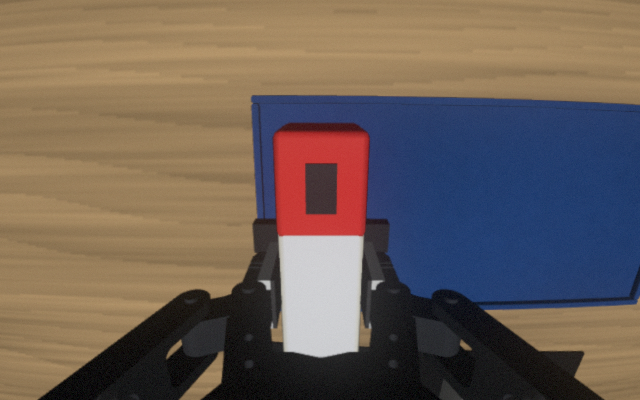

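```bash
python3 - <<'E'
from h import *
c=read_camera('wrist'); W=cloud(c)*1000; img=c['img'].astype(int)
b=(img[...,2]>img[...,0]+25)
n,l,st,ce=cv2.connectedComponentsWithStats(b.astype(np.uint8))
i=1+np.argmax(st[1:,4]); p=W[(l==i)]; p=p[np.isfinite(p[:,0])]
for u in (258,280,400,450,500,550,600,630):
    rr=np.where(l[:,u]==i)[0]; print(u, np.round(W[rr.min(),u],1),np.round(W[rr.max(),u],1))
for r in (110,150,200): 
    cc=np.where(l[r]==i)[0]; print(r,np.round(W[r,cc.min()],1))
E
```

```text
258 [ 305.  -428.7   11. ] [ 388.9 -433.1   11.1]
280 [ 305.  -414.6   10.2] [ 317.7 -405.9   87.4]
400 [ 305.2 -337.2   11.4] [ 369.7 -359.7  124.3]
450 [ 305.3 -304.5   11.9] [ 369.6 -343.3  129.9]
500 [ 305.2 -270.8   11.8] [ 467.8 -242.3   12.4]
550 [ 305.5 -234.6   10.6] [ 468.8 -197.3   10.6]
600 [ 305.5 -197.2   10.7] [ 469.1 -150.7   10.7]
630 [ 305.8 -174.    11.5] [ 468.8 -122.3   12. ]
110 [ 313.7 -435.6   11. ]
150 [ 340.  -435.9   10.4]
200 [ 375.3 -435.8   11. ]
```

Request:
apply_moves([
  [3, 0.1, 0.2],
  [5.5, 0.2, 0.3],
  [6.1, 0.2, 0.3],
  [6.1, 0.2, 0.3],
  [6.1, 0.2, 0.3],
], spin=[0, 0, 0, 0, 0], gripper=[1, 1, 1, 1, 1])

```text
time_s: 19.67
position: [0.3843, -0.3848, 0.024]
ee_rot: [2.093, 1.569, 2.1]
ft_force: [-0.8, -0.1, -1.5]
gripper_width: 0.409
```

Request:
apply_moves([
  [0.2, -0.2, 0],
  [0.25, -0.2, 0],
  [0.25, -0.2, 0],
  [0.25, -0.2, 0],
  [0.25, -0.2, 0],
  [0.25, -0.2, 0],
  [-4, -0.2, 0],
  [-8, -0.2, 0],
  [-8, -0.2, 0],
], spin=[0, 0, 0, 0, 0, 0, 0, 0, 0], gripper=[1, 1, 1, 0.35, 0.35, 0.35, 0.35, 0.35, 0.35])

```text
time_s: 20.42
position: [0.3875, -0.3935, 0.1133]
ee_rot: [-0.978, 1.555, -0.973]
ft_force: [1.6, -1.2, 2.5]
gripper_width: 0.648
```

```bash
python3 - <<'E'
from h import *
c=read_camera('wrist'); save(c,'w16.png'); W=cloud(c)
for b in blobs(W,.038,.054,yr=(-.45,-.3),xr=(.28,.48)): print(b[1:7])
c=read_camera('top'); W=cloud(c); save(c,'t16.png')
for b in blobs(W,.032,.05,xr=(.3,.65),yr=(-.03,.42)): print(b[1:7], c["img"][b[7]].mean(0).round())
plan(.401,.3335,.1,-3.2)
E
```

```text
(array([329, 195]), np.int32(9176), array([ 387.3, -388.3]), array([131.2,  37. ]), 0.5, 44.5)
(array([204, 201]), np.int32(433), array([568.5, 371.2]), array([101.3,  38.6]), -17.6, 40.0) [144. 154. 174.]
(array([319, 199]), np.int32(308), array([579.3,  23.8]), array([103.2,  53.5]), -23.5, 43.3) [135. 133. 126.]
(array([216, 258]), np.int32(568), array([401. , 333.9]), array([131. ,  38.6]), -3.1, 40.0) [190. 185. 145.]
(array([263, 256]), np.int32(433), array([405.2, 195.1]), array([101. ,  37.3]), -16.0, 40.4) [148. 178. 144.]
t 20.52 pos [ 0.3853 -0.3904  0.1075] yaw 0.28 w 0.648 F [ 0.9 -0.6  0.3]
slide [ 0.38 72.39  1.92] spin 3.5 rows 18.4
```

View pics/w16.png

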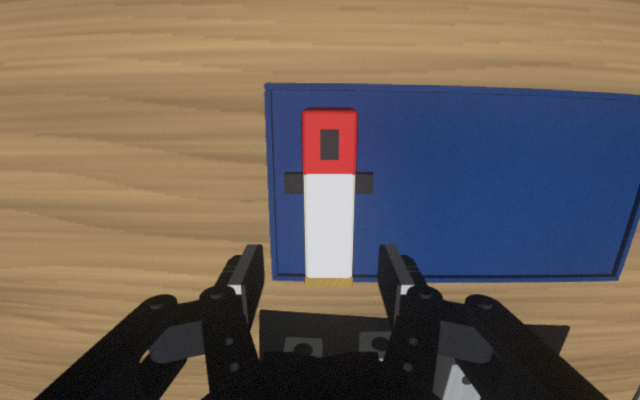

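Request:
apply_moves([
  [0, 36, 11],
  [0, 36, 11],
  [0, 36, 11],
  [0, 36, 11],
  [0, 36, 11],
  [0, 36, 11],
  [0, 36, 11],
  [0, 36, 11],
  [0, 72.4, 3],
  [0, 72.4, 3],
  [0, 72.4, 3],
  [0, 72.4, 3],
], spin=[3.4, 3.4, 3.4, 3.4, 3.4, 3.4, 3.4, 3.4, 3.4, 3.4, 3.4, 3.4], gripper=[0.35, 0.35, 0.35, 0.35, 0.35, 0.35, 0.35, 0.35, 0.35, 0.35, 0.35, 0.35])

```text
time_s: 21.52
position: [0.45, 0.0967, 0.103]
ee_rot: [-3.113, 1.568, 3.116]
ft_force: [0.4, 0.2, -0.5]
gripper_width: 0.648
```

```bash
python3 -c "
from h import *
plan(.398,.3335,.09,-3.2)"
```

```text
t 21.52 pos [0.45   0.0967 0.103 ] yaw -3.13 w 0.648 F [ 0.4  0.2 -0.5]
slide [ 1.32 23.36 -6.48] spin 0.1 rows 6.8
```

Request:
apply_moves([
  [0, 23.4, -6.5],
  [0, 23.4, -6.5],
  [0, 23.4, -6.5],
  [0, 23.4, -6.5],
  [1.3, 23.4, -6.5],
  [1.3, 23.4, -6.5],
  [1.3, 23.4, -6.5],
  [1.3, 23.4, -6.5],
], spin=[0, 0, 0, 0, 0, 0, 0, 0], gripper=[0.35, 0.35, 0.35, 0.35, 0.35, 0.35, 0.35, 0.35])

```text
time_s: 22.18
position: [0.3976, 0.3329, 0.0895]
ee_rot: [-2.531, 1.567, -2.581]
ft_force: [-0.5, -0.6, -0.9]
gripper_width: 0.647
```

```bash
python3 -c "
from h import *
c=read_camera('wrist'); save(c,'w17.png'); W=cloud(c)
for b in blobs(W,.034,.046,yr=(.25,.4),xr=(.3,.48)): print(b[1:7])
plan(.398,.3335,.014,-3.2)"
```

```text
(array([323, 208]), np.int32(10585), array([399.4, 334.5]), array([130.8,  36.9]), -3.8, 39.5)
t 22.23 pos [0.3983 0.3319 0.0899] yaw -3.01 w 0.652 F [0.5 0.7 0.3]
slide [ 7.59  0.17 -0.02] spin 0.2 rows 2.8
```

View pics/w17.png

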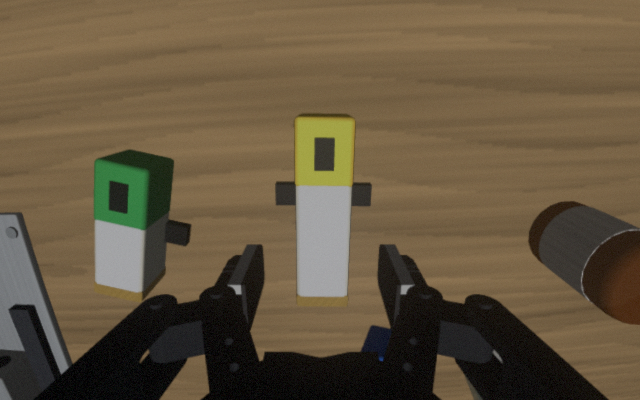

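Request:
apply_moves([
  [3, 0.2, -0.1],
  [6.5, 0.2, -0.2],
  [7.6, 0.2, -0.2],
  [7.6, 0.2, -0.2],
  [7.6, 0.2, -0.2],
  [7.6, 0.2, -0.2],
  [7.6, 0.2, -0.2],
  [7.6, 0.2, -0.2],
  [7.6, 0.2, -0.2],
  [7.6, 0.2, -0.2],
], spin=[0.5, 0.5, 0.5, 0.5, 0.5, 0.5, 0.5, 0.5, 0.5, 0.5], gripper=[0.35, 0.35, 0.35, 0.35, 0.35, 1, 1, 1, 1, 1])

```text
time_s: 23.07
position: [0.3996, 0.3349, 0.0178]
ee_rot: [0.437, 1.567, 0.374]
ft_force: [-0.1, -2.6, 7.4]
gripper_width: 0.407
```

Request:
apply_moves([
  [-3.5, 0, 0],
  [-6, 0, 0],
  [-6, 0, 0],
  [-6, 0, 0],
  [-6, 0, 0],
], spin=[0, 0, -1.9, -1.9, -1.9], gripper=[1, 1, 1, 1, 1])

```text
time_s: 23.48
position: [0.3972, 0.334, 0.0754]
ee_rot: [-2.791, 1.57, -2.821]
ft_force: [-0.0, -0.1, -2.2]
gripper_width: 0.405
```

```bash
python3 - <<'E'
from h import *
c=read_camera('wrist'); W=cloud(c)*1000
t=T(-35);plan(t[0],t[1],.08,-1.7)
for r in range(155,350,40): print(r,np.round(W[r,320],1))
E
```

```text
t 23.53 pos [0.3968 0.3337 0.0746] yaw -1.75 w 0.404 F [ 0.   0.2 -1.8]
slide [ -0.52 -29.81   5.74] spin -0.0 rows 8.3
155 [343.6 335.7  96.5]
195 [358.9 335.3  98.7]
235 [376.5 334.7  96.9]
275 [395.2 334.2  97.1]
315 [415.6 333.5  97.3]
```

Request:
apply_moves([
  [-0.7, -29.8, 5.7],
  [-0.7, -29.8, 5.7],
  [-0.7, -29.8, 5.7],
  [-0.7, -29.8, 5.7],
  [-0.7, -29.8, 5.7],
  [-0.7, -29.8, 5.7],
  [-0.7, -29.8, 5.7],
  [-0.7, -29.8, 5.7],
  [-0.7, -29.8, 5.7],
  [-0.7, -29.8, 5.7],
], spin=[0, 0, 0, 0, 0, 0, 0, 0, 0, 0], gripper=[1, 1, 1, 1, 1, 1, 1, 1, 1, 1])

```text
time_s: 24.37
position: [0.4448, 0.0342, 0.0814]
ee_rot: [2.871, 1.568, 2.838]
ft_force: [-0.6, 0.1, -1.0]
gripper_width: 0.406
```

```bash
python3 - <<'E'
from h import *
t=T(-36);plan(t[0],t[1],.028,-1.7)
c=read_camera('side')
cv2.imwrite('pics/s18z.png',cv2.resize(c['img'][150:260,230:390,::-1],None,fx=4.5,fy=4.5))
E
```

```text
t 24.37 pos [0.4448 0.0342 0.0814] yaw -1.88 w 0.406 F [-0.6  0.1 -1. ]
slide [ 5.34 -0.02 -0.07] spin -0.2 rows 2.3
```

View pics/s18z.png

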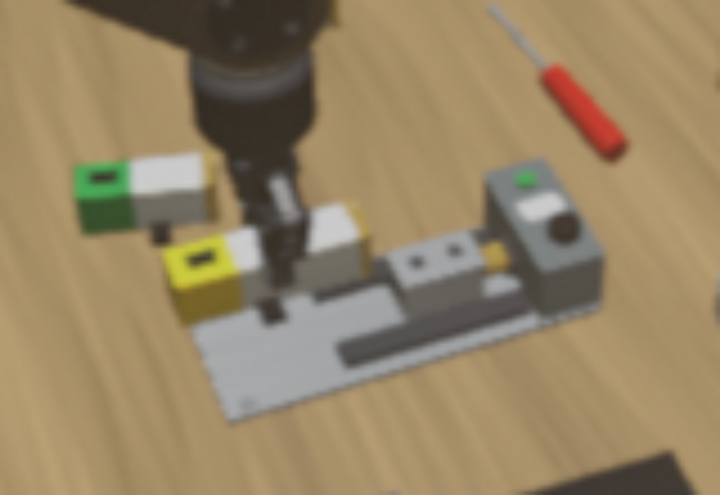

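Request:
apply_moves([
  [2.5, 0, -0.3],
  [4.7, 0, -0.4],
  [5.4, 0, -0.4],
  [5.4, 0, -0.4],
  [5.4, 0, -0.4],
  [5.4, 0, -0.4],
], spin=[0, 0, 0, 0, 0, 0], gripper=[1, 1, 1, 1, 1, 1])

```text
time_s: 24.92
position: [0.442, 0.0355, 0.0288]
ee_rot: [0.05, 1.57, 0.021]
ft_force: [0.4, 0.3, -2.2]
gripper_width: 0.413
```

```bash
python3 - <<'E'
from h import *
t=T(-0.3);plan(t[0],t[1],.0256,-1.7)
E
```

```text
t 24.92 pos [0.442  0.0355 0.0288] yaw -1.63 w 0.413 F [ 0.4  0.3 -2.2]
slide [ 0.32 -0.14  3.78] spin 0.1 rows 1.9
```

Request:
apply_moves([
  [0.2, -0.1, 0.4],
  [0.3, -0.1, 1.2],
  [0.3, -0.1, 2],
  [0.3, -0.1, 2.6],
  [0.3, -0.1, 3.1],
  [0.3, -0.1, 3.5],
  [0.3, -0.1, 3.9],
  [0.2, -0.1, 4.2],
  [0.2, -0.1, 4.5],
  [0.2, -0.1, 4.5],
  [0.2, -0.1, 4.5],
  [0.2, -0.1, 4.5],
], spin=[0, 0, 0, 0, 0, 0, 0, 0, 0, 0, 0, 0], gripper=[1, 1, 1, 1, 1, 1, 1, 1, 1, 1, 1, 1])

```text
time_s: 25.92
position: [0.4786, 0.0327, 0.0256]
ee_rot: [3.141, 1.546, 3.113]
ft_force: [-26.0, -2.3, 21.3]
gripper_width: 0.407
```

```bash
cat >> h.py <<'E'
def chk(n):
    s=sense(); print(np.round(s["position"],4),np.round(s["ft_force"],1),round(s["gripper_width"],3),s["time_s"])
    c=read_camera('wrist'); W=cloud(c)*1000; save(c,n+'w.png')
    g=W[100:200,310:330]; 
    for r in range(115,150,3): print(r,np.round(W[r,320],1), end=' ')
    c=read_camera('side')
    cv2.imwrite('pics/'+n+'.png',cv2.resize(c['img'][150:260,230:390,::-1],None,fx=4.5,fy=4.5))
E
python3 -c "
from h import *
chk('s19')"
```

```text
[0.4786 0.0327 0.0256] [-26.   -2.3  21.3] 0.407 25.9167
115 [412.1  34.6   7.2] 118 [413.   34.6  19.6] 121 [413.1  34.6  44.6] 124 [414.1  34.6  46.8] 127 [415.1  34.6  48.4] 130 [416.2  34.6  48.9] 133 [417.3  34.5  48.3] 136 [418.4  34.5  47.9] 139 [419.6  34.5  48. ] 142 [420.7  34.4  48. ] 145 [421.8  34.4  47.8] 148 [423.1  34.4  47.1]
```

View pics/s19.png

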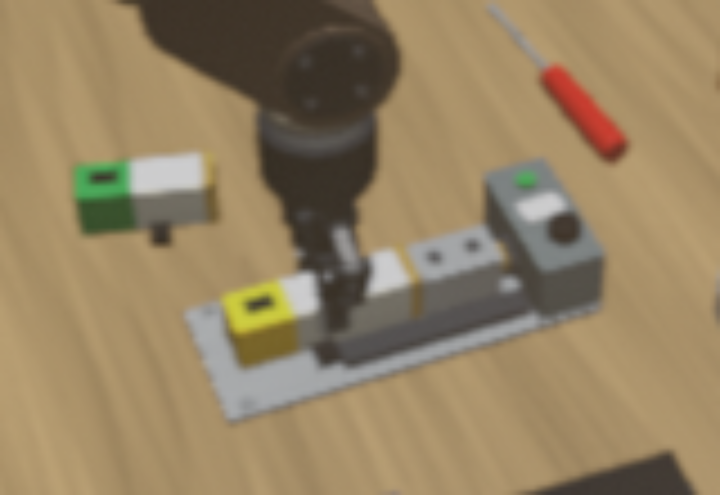

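Request:
apply_moves([
  [0, 0, 0],
  [0, 0, 0],
  [0, 0, 0],
  [0, 0, 0],
  [0, 0, 0],
  [0, 0, 0],
  [0, 0, 0],
  [0, 0, 0],
  [0, 0, 0],
  [0, 0, 0],
  [0, 0, 0],
  [0, 0, 0],
], spin=[0, 0, 0, 0, 0, 0, 0, 0, 0, 0, 0, 0], gripper=[1, 1, 1, 1, 1, 1, 1, 1, 1, 1, 1, 1])

```text
time_s: 27.02
position: [0.4786, 0.0327, 0.0256]
ee_rot: [3.14, 1.546, 3.112]
ft_force: [-25.8, -2.3, 21.0]
gripper_width: 0.408
```

```bash
python3 -c "
from h import *
chk('s20')"
```

```text
[0.4786 0.0327 0.0256] [-25.8  -2.3  21. ] 0.408 27.0167
115 [412.1  34.6   6.4] 118 [413.   34.6  21.3] 121 [413.1  34.6  44.8] 124 [414.   34.6  47.8] 127 [415.2  34.6  47.4] 130 [416.2  34.5  47.9] 133 [417.3  34.5  48.5] 136 [418.5  34.5  47.4] 139 [419.6  34.5  47.7] 142 [420.8  34.4  47. ] 145 [421.8  34.4  47.9] 148 [422.9  34.4  48.3]
```

Request:
apply_moves([
  [0, 0, 0],
  [0, 0, 0],
  [-0.1, 0, -1.5],
  [-0.1, 0, -3],
  [-0.1, 0, -4],
  [-0.1, 0, -4.6],
  [-3, 0, -4.3],
  [-6, 0, -4.3],
  [-6, 0, -4.3],
  [-6, 0, -4.3],
], spin=[0, 0, 0, 0, 0, 0, 0, 0, 0, 0], gripper=[1, 1, 1, 1, 1, 1, 1, 1, 1, 1])

```text
time_s: 27.95
position: [0.4463, 0.0332, 0.0889]
ee_rot: [-0.125, 1.564, -0.155]
ft_force: [-0.1, 0.2, -2.7]
gripper_width: 0.404
```

```bash
python3 - <<'E'
from h import *
c=read_camera('wrist'); W=cloud(c)*1000
plan(.387,-.314,.084,0.2)
for r in range(155,350,40): print(r,np.round(W[r,320],1))
E
```

```text
t 28.0 pos [0.4446 0.0335 0.0871] yaw -1.72 w 0.408 F [ 0.7  0.4 -2.3]
slide [  0.31 -34.91  -4.72] spin -1.9 rows 9.4
155 [392.6  35.  109.3]
195 [407.5  34.5 112.8]
235 [425.3  34.  110.7]
275 [444.1  33.4 110.6]
315 [464.2  32.8 111.3]
```

Request:
apply_moves([
  [0, -34.9, -4.5],
  [0, -34.9, -4.5],
  [0, -34.9, -4.5],
  [0, -34.9, -4.5],
  [0, -34.9, -4.5],
  [0, -34.9, -4.5],
  [0, -34.9, -4.5],
  [0, -34.9, -4.5],
  [0, -34.9, -4.5],
  [0, -34.9, -4.5],
  [0, -34.9, -4.5],
], spin=[-1.9, -1.9, -1.9, -1.9, -1.9, -1.9, -1.9, -1.9, -1.9, -1.9, -1.9], gripper=[1, 1, 1, 1, 1, 1, 1, 1, 1, 1, 1])

```text
time_s: 28.92
position: [0.3873, -0.3139, 0.0846]
ee_rot: [2.164, 1.567, 2.164]
ft_force: [0.7, 1.1, -2.3]
gripper_width: 0.407
```

```bash
python3 - <<'E'
from h import *
plan(.387,-.314,.024,0.2)
c=read_camera('wrist'); save(c,'w21.png')
E
```

```text
t 28.92 pos [ 0.3873 -0.3139  0.0846] yaw 0.03 w 0.407 F [ 0.7  1.1 -2.3]
slide [ 6.06 -0.03 -0.01] spin -0.2 rows 2.5
```

View pics/w21.png

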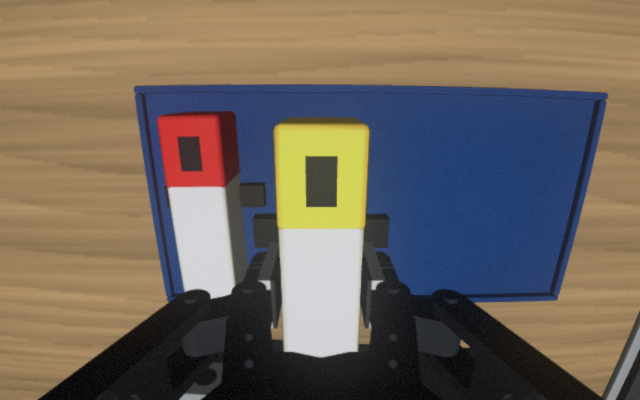

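Request:
apply_moves([
  [3, 0, -0.1],
  [5.5, 0, -0.1],
  [6.1, 0, -0.1],
  [6.2, 0, -0.1],
  [6.3, 0, -0.1],
  [6.3, 0, -0.1],
  [6.3, 0, -0.1],
  [6.3, 0, -0.1],
  [6.3, 0, -0.1],
  [2, 0, -0.1],
  [-2, 0, -0.1],
  [-2, 0, -0.1],
], spin=[0, 0, 0, 0, 0, 0, 0, 0, 0, 0, 0, 0], gripper=[1, 1, 1, 1, 1, 1, 0.35, 0.35, 0.35, 0.35, 0.35, 0.35])

```text
time_s: 29.97
position: [0.3912, -0.3184, 0.1151]
ee_rot: [-0.883, 1.555, -0.88]
ft_force: [0.9, -1.8, 0.7]
gripper_width: 0.647
```

```bash
python3 - <<'E'
from h import *
c=read_camera('wrist'); save(c,'w22.png'); W=cloud(c)
for b in blobs(W,.038,.054,yr=(-.45,-.1),xr=(.28,.48)): print(b[1:7])
c=read_camera('top'); W=cloud(c); save(c,'t22.png')
for b in blobs(W,.032,.05,xr=(.3,.65),yr=(-.45,.42)): print(b[1:7], c["img"][b[7]].mean(0).round())
t=T(80);plan(t[0],t[1],.11,-1.7)
E
```

```text
(array([221, 180]), np.int32(8231), array([ 386.3, -387.8]), array([130.7,  37.8]), 0.8, 44.4)
(array([329, 191]), np.int32(9157), array([ 388.1, -312.6]), array([131.4,  37. ]), 0.5, 44.5)
(array([443, 195]), np.int32(451), array([ 581.5, -338.7]), array([105.4,  37.5]), 0.2, 40.3) [144. 146. 148.]
(array([417, 196]), np.int32(370), array([ 582.8, -262.5]), array([90.1, 36. ]), -2.0, 40.4) [145. 147. 149.]
(array([204, 201]), np.int32(427), array([568.5, 371.1]), array([100.8,  37.5]), -17.6, 40.4) [143. 154. 173.]
(array([319, 199]), np.int32(308), array([574.8,  14.2]), array([85.7, 67. ]), -2.5, 43.2) [133. 131. 126.]
(array([467, 198]), np.int32(310), array([ 574.9, -411.2]), array([75.1, 35.7]), -1.3, 40.4) [137. 139. 141.]
(array([263, 256]), np.int32(425), array([405.3, 195.3]), array([101. ,  36.9]), -15.5, 40.2) [147. 177. 142.]
(array([436, 247]), np.int32(225), array([ 426.4, -312.6]), array([52.5, 37.8]), -0.3, 44.8) [181. 175. 166.]
(array([458, 241]), np.int32(31), array([ 443.6, -380.9]), array([23.2, 17.6]), 89.9, 44.0) [132. 115.  79.]
t 30.07 pos [ 0.3887 -0.3155  0.1095] yaw 0.18 w 0.648 F [-0.3 -0.3 -0.4]
slide [-0.16 34.56 17.24] spin 1.9 rows 10.3
```

View pics/t22.png

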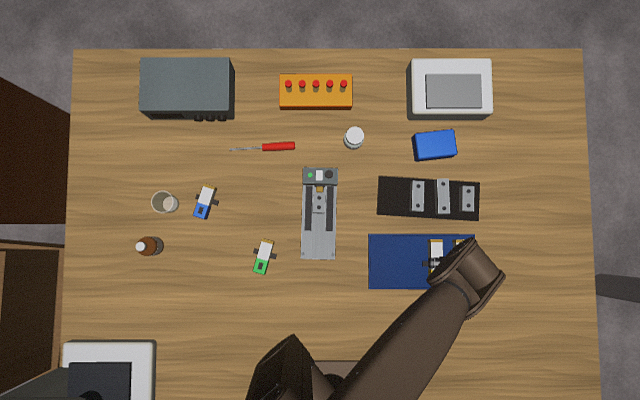

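Request:
apply_moves([
  [0, 34.6, 17.2],
  [0, 34.6, 17.2],
  [0, 34.6, 17.2],
  [0, 34.6, 17.2],
  [0, 34.6, 17.2],
  [0, 34.6, 17.2],
  [0, 34.6, 17.2],
  [0, 34.6, 17.2],
  [0, 34.6, 17.2],
  [0, 34.6, 17.2],
  [0, 34.6, 17.2],
  [0, 34.6, 17.2],
], spin=[1.9, 1.9, 1.9, 1.9, 1.9, 1.9, 1.9, 1.9, 1.9, 1.9, 1.9, 1.9], gripper=[0.35, 0.35, 0.35, 0.35, 0.35, 0.35, 0.35, 0.35, 0.35, 0.35, 0.35, 0.35])

```text
time_s: 31.07
position: [0.5572, 0.033, 0.1051]
ee_rot: [-3.013, 1.568, -3.041]
ft_force: [-0.5, -0.4, -0.7]
gripper_width: 0.651
```

```bash
python3 - <<'E'
from h import *
c=read_camera('wrist'); save(c,'w23.png'); W=cloud(c)
for b in blobs(W,.036,.05,yr=(-.05,.1),xr=(.48,.61)): print(b[1:7])
t=T(80);plan(t[0],t[1],.022,-1.7)
E
```

```text
(array([318, 214]), np.int32(4403), array([564.3,  31.5]), array([66. , 36.2]), -2.0, 43.3)
(array([317, 270]), np.int32(30), array([605.6,  29. ]), array([8.4, 4.8]), -31.0, 36.6)
t 31.12 pos [0.5571 0.0322 0.1053] yaw -1.71 w 0.647 F [-0.8 -0.2 -0.6]
slide [ 8.33 -0.14  0.31] spin -0.0 rows 3.0
```

View pics/w23.png

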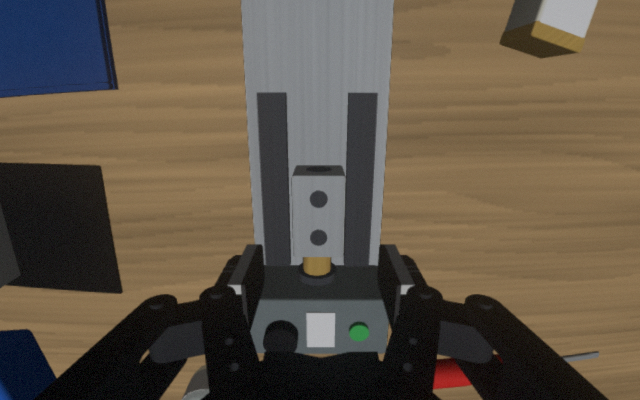

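Request:
apply_moves([
  [4, -0.1, 0.2],
  [7.5, -0.1, 0.3],
  [8.1, -0.1, 0.3],
  [8.1, -0.1, 0.3],
  [8.1, -0.1, 0.3],
  [8.1, -0.1, 0.3],
  [8.1, -0.1, 0.3],
  [8.1, -0.1, 0.3],
  [8.1, -0.1, 0.3],
  [8.1, -0.1, 0.3],
], spin=[0, 0, 0, 0, 0, 0, 0, 0, 0, 0], gripper=[0.35, 0.35, 0.35, 0.35, 1, 1, 1, 1, 1, 1])

```text
time_s: 31.95
position: [0.5628, 0.0312, 0.0278]
ee_rot: [-0.249, 1.567, -0.279]
ft_force: [-1.6, -1.7, 6.8]
gripper_width: 0.405
```

Request:
apply_moves([
  [-3, 0, -0.2],
  [-7, 0, -0.2],
  [-7.5, 0, -0.2],
  [-7.5, 0, -0.2],
  [-7.5, 0, -0.2],
], spin=[0, 0, 0, 0, 0], gripper=[1, 1, 1, 1, 1])

```text
time_s: 32.37
position: [0.559, 0.0319, 0.1006]
ee_rot: [0.161, 1.57, 0.132]
ft_force: [-0.5, 0.3, -0.7]
gripper_width: 0.402
```

```bash
python3 - <<'E'
from h import *
c=read_camera('wrist'); save(c,'w24.png')
plan(.588,-.186,.095,-4)
E
```

```text
t 32.42 pos [0.5581 0.032  0.0992] yaw -1.7 w 0.408 F [-0.   0.7 -0.9]
slide [  0.41 -21.7    3.64] spin 2.3 rows 6.3
```

View pics/w24.png

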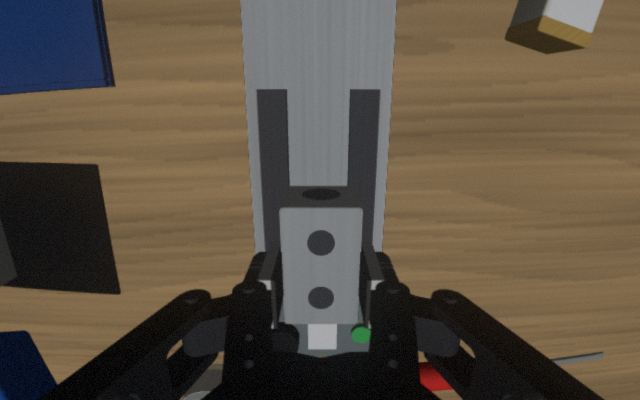

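Request:
apply_moves([
  [0, -21.7, 3.6],
  [0, -21.7, 3.6],
  [0, -21.7, 3.6],
  [0, -21.7, 3.6],
  [0, -21.7, 3.6],
  [0, -21.7, 3.6],
  [0, -21.7, 3.6],
  [0, -21.7, 3.6],
], spin=[2.3, 2.3, 2.3, 2.3, 2.3, 2.3, 2.3, 2.3], gripper=[1, 1, 1, 1, 1, 1, 1, 1])

```text
time_s: 33.08
position: [0.5873, -0.186, 0.0981]
ee_rot: [2.608, 1.566, 2.536]
ft_force: [-0.4, 0.5, -1.4]
gripper_width: 0.405
```

```bash
python3 - <<'E'
from h import *
c=read_camera('wrist'); save(c,'w25.png')
plan(.586,-.186,.0245,-4)
E
```

```text
t 33.13 pos [ 0.5874 -0.1849  0.0984] yaw -4.02 w 0.402 F [ 0.3  0.1 -1.1]
slide [ 7.39 -0.13 -0.1 ] spin -0.0 rows 2.8
```

View pics/w25.png

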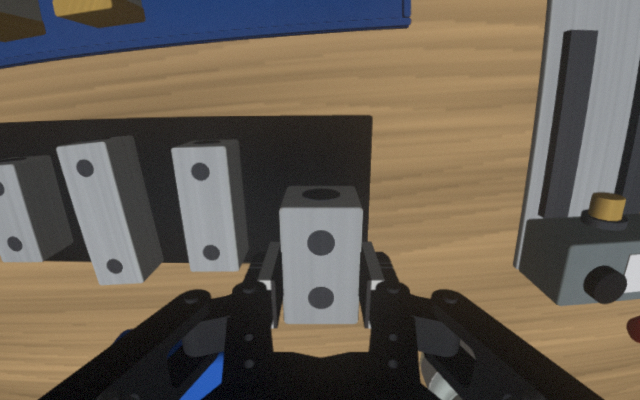

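Request:
apply_moves([
  [4, -0.1, -0.1],
  [6.5, -0.1, -0.1],
  [7.2, -0.1, -0.1],
  [7.4, -0.1, -0.1],
  [7.4, -0.1, -0.1],
  [7.5, -0.1, -0.1],
  [7.5, -0.1, -0.1],
  [7.5, -0.1, -0.1],
  [7.5, -0.1, -0.1],
  [3.5, -0.1, -0.1],
  [-1, -0.1, -0.1],
  [-1, -0.1, -0.1],
], spin=[0, 0, 0, 0, 0, 0, 0, 0, 0, 0, 0, 0], gripper=[1, 1, 1, 1, 1, 1, 0.35, 0.35, 0.35, 0.35, 0.35, 0.35])

```text
time_s: 34.13
position: [0.5925, -0.1896, 0.1197]
ee_rot: [-0.398, 1.556, -0.468]
ft_force: [1.8, -0.7, 1.5]
gripper_width: 0.647
```

```bash
python3 - <<'E'
from h import *
c=read_camera('wrist'); save(c,'w26.png'); W=cloud(c)
for b in blobs(W,0.03,0.046,xr=(.5,.65),yr=(-.45,-.1)): print(b[1:7])
plan(.580,-.262,.09,-2.8)
E
```

```text
(array([125, 192]), np.int32(6723), array([ 580. , -337.7]), array([105.4,  37.9]), 0.7, 39.1)
(array([221, 188]), np.int32(5913), array([ 581.6, -262.3]), array([90.3, 36.8]), -3.5, 39.2)
(array([ 38, 193]), np.int32(4484), array([ 573.7, -411. ]), array([75.9, 38.6]), -1.8, 38.9)
(array([325, 191]), np.int32(3955), array([ 586.9, -185.8]), array([60.9, 36. ]), -4.1, 39.3)
t 34.18 pos [ 0.5917 -0.1893  0.1178] yaw -4.02 w 0.65 F [0.5 0.5 0.9]
slide [ 2.81 -7.32 -0.69] spin -1.2 rows 2.9
```

View pics/w26.png

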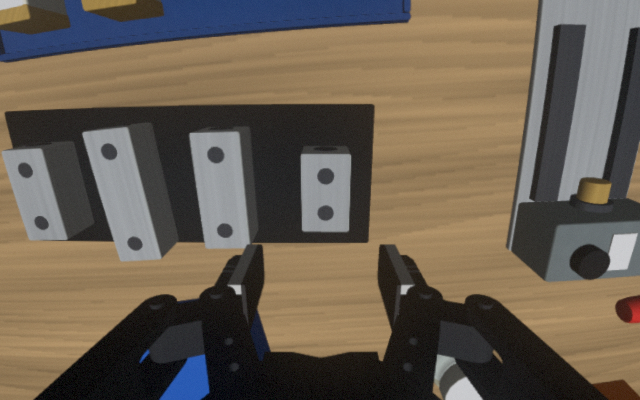

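Request:
apply_moves([
  [2.8, -7.3, -0.7],
  [2.8, -7.3, -0.7],
  [2.8, -7.3, -0.7],
  [2.8, -7.3, -0.7],
  [2.8, -7.3, -0.7],
  [2.8, -7.3, -0.7],
], spin=[-0.8, -0.8, -0.8, -0.8, -0.8, -0.8], gripper=[0.35, 0.35, 0.35, 0.35, 0.35, 0.35])

```text
time_s: 34.68
position: [0.5757, -0.2586, 0.0825]
ee_rot: [1.455, 1.57, 1.4]
ft_force: [0.4, -0.3, 0.6]
gripper_width: 0.651
```

```bash
python3 - <<'E'
from h import *
plan(.580,-.2625,.018,-3.2)
E
```

```text
t 34.68 pos [ 0.5757 -0.2586  0.0825] yaw -3.17 w 0.651 F [ 0.4 -0.3  0.6]
slide [ 6.45 -0.36  0.45] spin 0.0 rows 2.6
```

Request:
apply_moves([
  [0, -0.1, 0.1],
  [3, -0.1, 0.1],
  [6.5, -0.1, 0.1],
  [7.1, -0.1, 0.1],
  [7.1, -0.1, 0.1],
  [7.1, -0.1, 0.1],
  [7.1, -0.1, 0.1],
  [7.1, -0.1, 0.1],
  [7.1, -0.1, 0.1],
  [7.1, -0.1, 0.1],
  [7.1, -0.1, 0.1],
  [7.1, -0.1, 0.1],
], spin=[0, 0, 0, 0, 0, 0, 0, 0, 0, 0, 0, 0], gripper=[0.35, 0.35, 0.35, 0.35, 0.35, 0.35, 1, 1, 1, 1, 1, 1])

```text
time_s: 35.68
position: [0.5784, -0.2618, 0.0144]
ee_rot: [-0.486, 1.566, -0.542]
ft_force: [-0.2, 0.6, 6.4]
gripper_width: 0.412
```

Request:
apply_moves([
  [-4, 0, 0],
  [-7.5, 0, 0],
  [-7.5, 0, 0],
  [-7.5, 0, 0],
  [-7.5, 0, 0],
  [-7.5, 0, 0],
], spin=[0, 0, -1.5, -1.5, -1.5, -1.5], gripper=[1, 1, 1, 1, 1, 1])

```text
time_s: 36.18
position: [0.575, -0.2597, 0.0845]
ee_rot: [2.592, 1.567, 2.561]
ft_force: [-0.1, 0.4, -1.9]
gripper_width: 0.41
```

```bash
python3 - <<'E'
from h import *
c=read_camera('wrist'); save(c,'w27.png')
t=T(67);plan(t[0],t[1],.095,-1.7)
E
```

```text
t 36.23 pos [ 0.575  -0.2597  0.0842] yaw -1.74 w 0.412 F [-0.4  1.  -2. ]
slide [-1.   28.97 -3.69] spin -0.0 rows 8.0
```

View pics/w27.png

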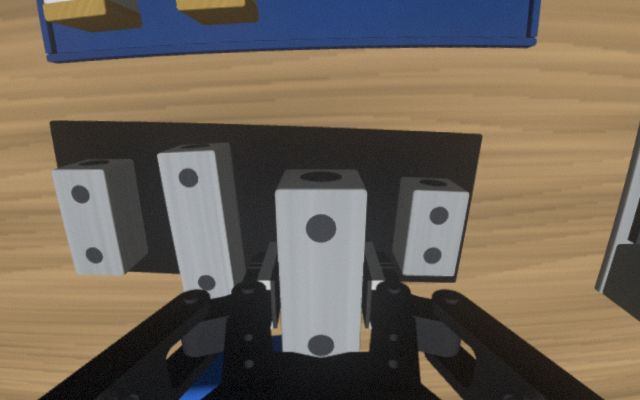

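Request:
apply_moves([
  [-1, 29, -3.9],
  [-1, 29, -3.9],
  [-1, 29, -3.9],
  [-1, 29, -3.9],
  [-1, 29, -3.9],
  [-1, 29, -3.9],
  [-1, 29, -3.9],
  [-1, 29, -3.9],
  [-1, 29, -3.9],
  [-1, 29, -3.9],
], spin=[0, 0, 0, 0, 0, 0, 0, 0, 0, 0], gripper=[1, 1, 1, 1, 1, 1, 1, 1, 1, 1])

```text
time_s: 37.07
position: [0.5455, 0.0304, 0.0954]
ee_rot: [-2.951, 1.569, -2.98]
ft_force: [-0.5, 0.1, -2.4]
gripper_width: 0.413
```

```bash
python3 - <<'E'
from h import *
c=read_camera('wrist'); save(c,'w28.png')
t=T(63);plan(t[0],t[1],.0195,-1.7)
E
```

```text
t 37.12 pos [0.5459 0.0297 0.0957] yaw -1.75 w 0.409 F [ 1.   0.2 -1.5]
slide [ 7.62  0.14 -0.28] spin -0.1 rows 2.8
```

View pics/w28.png

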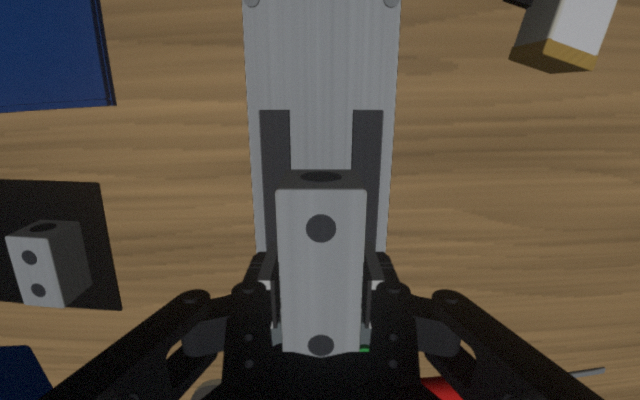

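Request:
apply_moves([
  [3, 0.2, -0.3],
  [6, 0.2, -0.3],
  [7, 0.2, -0.4],
  [7.4, 0.2, -0.4],
  [7.6, 0.2, -0.4],
  [7.6, 0.2, -0.4],
  [7.6, 0.2, -0.4],
], spin=[0, 0, 0, 0, 0, 0, 0], gripper=[1, 1, 1, 1, 1, 1, 1])

```text
time_s: 37.7
position: [0.5418, 0.0312, 0.0213]
ee_rot: [-3.061, 1.568, -3.092]
ft_force: [-3.4, -1.0, 4.0]
gripper_width: 0.408
```

```bash
python3 -c "
from h import *
chk('s29')"
```

```text
[0.5418 0.0312 0.0213] [-3.4 -1.   4. ] 0.408 37.7
115 [475.4  33.4   7. ] 118 [476.8  33.4   8.1] 121 [478.2  33.3   7.8] 124 [479.6  33.3   7.3] 127 [481.1  33.2   7. ] 130 [482.4  33.2   7.8] 133 [483.8  33.2   7.7] 136 [485.3  33.1   7.7] 139 [486.6  33.1   8.2] 142 [488.3  33.    6.7] 145 [489.7  33.    7.3] 148 [491.3  32.9   6.3]
```

View pics/s29.png

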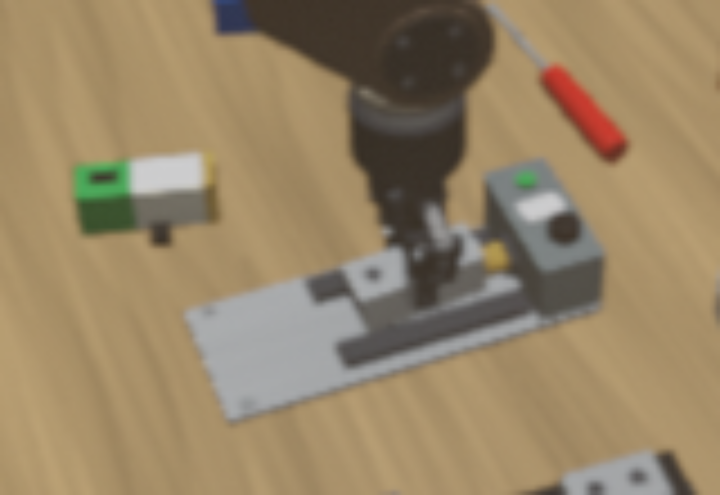

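View pics/s29w.png

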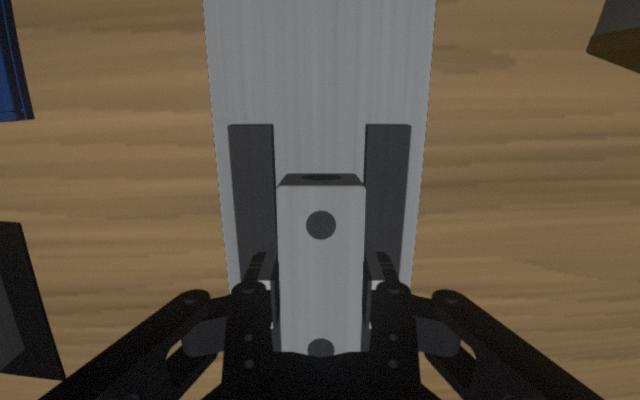

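Request:
apply_moves([
  [0, 0, 0],
  [0, 0, 0],
  [0, 0, 0],
  [0, 0, 0],
  [-4, 0, 0],
  [-8, 0, 0],
  [-8.5, 0, 0],
  [-8.5, 0, 0],
], spin=[0, 0, 0, 0, 0, 0, 0, 0], gripper=[0.35, 0.35, 0.35, 0.35, 0.35, 0.35, 0.35, 0.35])

```text
time_s: 38.47
position: [0.5453, 0.0323, 0.1096]
ee_rot: [-0.086, 1.562, -0.116]
ft_force: [-0.2, 0.4, -0.6]
gripper_width: 0.649
```

```bash
python3 - <<'E'
from h import *
c=read_camera('wrist'); save(c,'w30.png'); W=cloud(c)
for b in blobs(W,.036,.05,yr=(-.05,.1),xr=(.45,.60)): print(b[1:7])
c=read_camera('top'); W=cloud(c)
for b in blobs(W,.032,.05,xr=(.3,.65),yr=(.1,.42)): print(b[1:7], c["img"][b[7]].mean(0).round())
plan(.565,.371,.11,-17.5)
E
```

```text
(array([319, 207]), np.int32(6353), array([551.5,  31.7]), array([96.6, 36.1]), -1.5, 43.3)
(array([204, 201]), np.int32(432), array([568.4, 370.8]), array([101. ,  37.6]), -18.6, 40.0) [143. 154. 174.]
(array([263, 256]), np.int32(427), array([405.3, 195. ]), array([101. ,  36.6]), -15.9, 40.1) [147. 177. 142.]
t 38.57 pos [0.542  0.0327 0.1052] yaw -1.71 w 0.652 F [-0.3  0.6 -0.6]
slide [-0.48 33.89  1.29] spin 15.8 rows 9.1
```

View pics/w30.png

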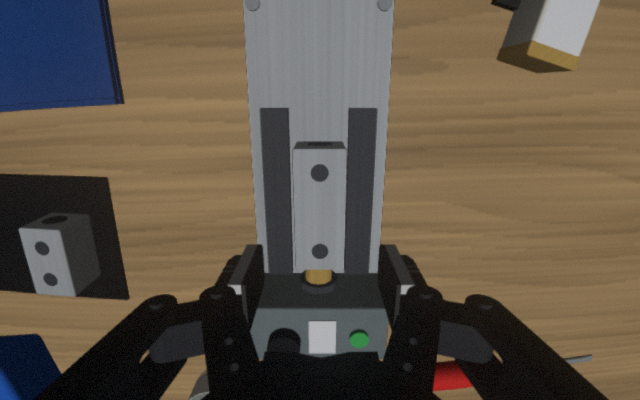

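Request:
apply_moves([
  [0, 33.5, 2.5],
  [0, 33.5, 2.5],
  [0, 33.5, 2.5],
  [0, 33.5, 2.5],
  [0, 33.5, 2.5],
  [0, 33.5, 2.5],
  [0, 33.5, 2.5],
  [1, 33.5, 2.5],
  [1.5, 33.5, 2.5],
  [1.5, 33.5, 2.5],
  [1.5, 33.5, 2.5],
], spin=[16, 16, 16, 16, 16, 16, 16, 16, 16, 16, 16], gripper=[0.35, 0.35, 0.35, 0.35, 0.35, 0.35, 0.35, 0.35, 0.35, 0.35, 0.35])

```text
time_s: 39.48
position: [0.5753, 0.3659, 0.0871]
ee_rot: [-2.31, 1.565, -2.617]
ft_force: [0.1, 0.1, -0.1]
gripper_width: 0.645
```

```bash
python3 -c "
from h import *
c=read_camera('wrist'); save(c,'w31.png'); W=cloud(c)
for b in blobs(W,.034,.046,yr=(.3,.43),xr=(.48,.67)): print(b[1:7])
plan(.579,.367,.014,-17.8)"
```

```text
(array([326, 196]), np.int32(8833), array([566.9, 372.6]), array([101.6,  37. ]), -17.6, 39.5)
t 39.53 pos [0.576  0.3652 0.0882] yaw -17.72 w 0.65 F [ 0.7 -0.5  0.4]
slide [7.41 0.29 0.25] spin 0.1 rows 2.8
```

View pics/w31.png

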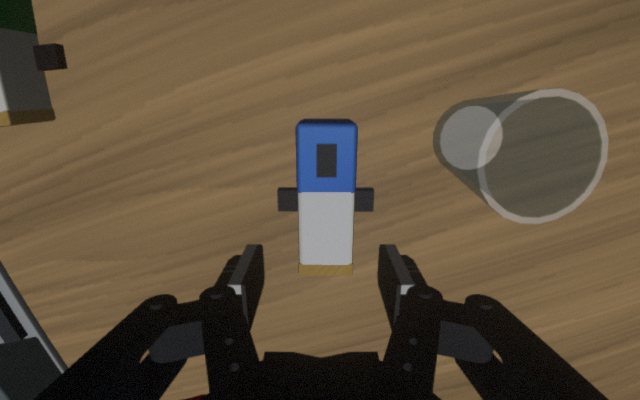

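Request:
apply_moves([
  [3, 0.4, 0],
  [6.5, 0.4, 0],
  [7.4, 0.4, 0],
  [7.4, 0.4, 0],
  [7.4, 0.4, 0],
  [7.4, 0.4, 0],
  [7.4, 0.4, 0],
  [7.4, 0.4, 0],
  [7.4, 0.4, 0],
  [7.4, 0.4, 0],
], spin=[0, 0, 0, 0, 0, 0, 0, 0, 0, 0], gripper=[0.35, 0.35, 0.35, 0.35, 0.35, 1, 1, 1, 1, 1])

```text
time_s: 40.37
position: [0.5805, 0.3711, 0.0197]
ee_rot: [0.601, 1.566, 0.292]
ft_force: [0.2, -1.5, 6.9]
gripper_width: 0.405
```

```bash
python3 -c "
from h import *
plan(.579,.367,.08,-17.8)
p,R=tool(); print(R.T@(p-np.array([.574,.3703,0])))"
```

```text
t 40.37 pos [0.5805 0.3711 0.0197] yaw -17.71 w 0.405 F [ 0.2 -1.5  6.9]
slide [-6.03 -0.42  0.  ] spin 0.1 rows 2.5
[-0.01964227  0.00277441  0.00605385]
```

Request:
apply_moves([
  [-3.5, 0, 0],
  [-6.5, 0, 0],
  [-6.5, 0, 0],
  [-6.5, 0, 0],
  [-6.5, 0, 0],
], spin=[0, 0, -7, -14, -16], gripper=[1, 1, 1, 1, 1])

```text
time_s: 40.78
position: [0.5786, 0.3709, 0.0828]
ee_rot: [0.557, 1.569, 0.532]
ft_force: [-0.8, 0.1, -2.2]
gripper_width: 0.405
```

```bash
python3 -c "
from h import *
c=read_camera('wrist'); save(c,'w32.png'); W=cloud(c)*1000
for r in range(155,350,40): print(r,np.round(W[r,320],1))
t=T(-35);plan(t[0],t[1],.078,-1.7)"
```

```text
155 [525.2 372.2 102.9]
195 [541.  371.8 103.6]
235 [558.9 371.4 102.1]
275 [577.8 370.9 102.5]
315 [598.3 370.4 103.1]
t 40.83 pos [0.5783 0.3707 0.082 ] yaw -1.52 w 0.407 F [-0.2 -0.1 -1.6]
slide [  0.38 -34.   -12.43] spin 0.2 rows 9.7
```

Request:
apply_moves([
  [0, -34, -11.9],
  [0, -34, -11.9],
  [0, -34, -11.9],
  [0, -34, -11.9],
  [0, -34, -11.9],
  [0, -34, -11.9],
  [0, -34, -11.9],
  [0, -34, -11.9],
  [0, -34, -11.9],
  [0, -34, -11.9],
  [0, -34, -11.9],
], spin=[0.2, 0.2, 0.2, 0.2, 0.2, 0.2, 0.2, 0.2, 0.2, 0.2, 0.2], gripper=[1, 1, 1, 1, 1, 1, 1, 1, 1, 1, 1])

```text
time_s: 41.75
position: [0.4489, 0.0332, 0.0816]
ee_rot: [0.568, 1.57, 0.531]
ft_force: [0.7, 0.7, -2.0]
gripper_width: 0.415
```

```bash
python3 - <<'E'
from h import *
t=T(-31);plan(t[0],t[1],.030,-1.7)
chk('s33')
E
```

```text
t 41.75 pos [0.4489 0.0332 0.0816] yaw -2.15 w 0.415 F [ 0.7  0.7 -2. ]
slide [5.16 0.07 0.  ] spin -0.4 rows 2.2
[0.4489 0.0332 0.0816] [ 0.7  0.7 -2. ] 0.415 41.75
115 [386.5  35.7  -0.8] 118 [388.4  35.6   0.4] 121 [384.9  35.7  73.7] 124 [384.9  35.7  89. ] 127 [385.1  35.7  99.8] 130 [386.1  35.7 100.8] 133 [387.2  35.6 101.2] 136 [388.3  35.6 101.8] 139 [389.5  35.6 101.4] 142 [390.6  35.5 101. ] 145 [391.6  35.5 102.5] 148 [392.7  35.4 102.4]
```

View pics/s33.png

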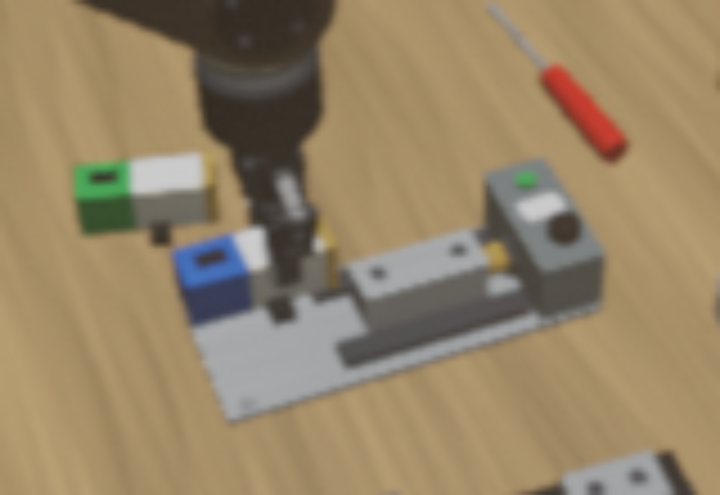

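Request:
apply_moves([
  [2.5, 0, -0.1],
  [4.7, 0, -0.2],
  [5.2, 0, -0.2],
  [5.2, 0, -0.2],
  [5.2, 0, -0.2],
  [5.2, 0, -0.2],
], spin=[0, 0, 0, 0, 0, 0], gripper=[1, 1, 1, 1, 1, 1])

```text
time_s: 42.35
position: [0.4479, 0.035, 0.0299]
ee_rot: [0.005, 1.57, -0.028]
ft_force: [-0.6, 1.2, -1.0]
gripper_width: 0.402
```

```bash
python3 - <<'E'
from h import *
t=T(-2);plan(t[0],t[1],.0275,-1.7)
E
```

```text
t 42.35 pos [0.4479 0.035  0.0299] yaw -1.84 w 0.402 F [-0.6  1.2 -1. ]
slide [ 0.24 -0.09  3.01] spin -0.1 rows 1.7
```

Request:
apply_moves([
  [0.2, -0.1, 0.4],
  [0.2, -0.1, 1.2],
  [0.2, -0.1, 1.8],
  [0.2, -0.1, 2.2],
  [0.2, -0.1, 2.6],
  [0.2, -0.1, 2.9],
  [0.2, -0.1, 3.2],
  [0.2, -0.1, 3.5],
  [0.2, -0.1, 3.7],
  [0.2, -0.1, 3.8],
  [0.2, -0.1, 3.8],
  [0.2, -0.1, 3.8],
], spin=[0, 0, 0, 0, 0, 0, 0, 0, 0, 0, 0, 0], gripper=[1, 1, 1, 1, 1, 1, 1, 1, 1, 1, 1, 1])

```text
time_s: 43.35
position: [0.477, 0.0327, 0.028]
ee_rot: [3.115, 1.545, 3.083]
ft_force: [-29.6, -0.3, 32.3]
gripper_width: 0.409
```

```bash
python3 -c "
from h import *
chk('s34')"
```

```text
[0.477  0.0327 0.028 ] [-29.6  -0.3  32.3] 0.409 43.35
115 [410.5  35.    7.2] 118 [412.   34.9   7.2] 121 [412.9  34.9  18.7] 124 [413.2  34.9  37.5] 127 [413.7  34.8  48. ] 130 [414.7  34.8  49.1] 133 [415.9  34.8  48.3] 136 [417.   34.7  48.9] 139 [418.   34.7  49.8] 142 [419.1  34.7  50.3] 145 [420.5  34.6  48.5] 148 [421.5  34.6  49.6]
```

View pics/s34.png

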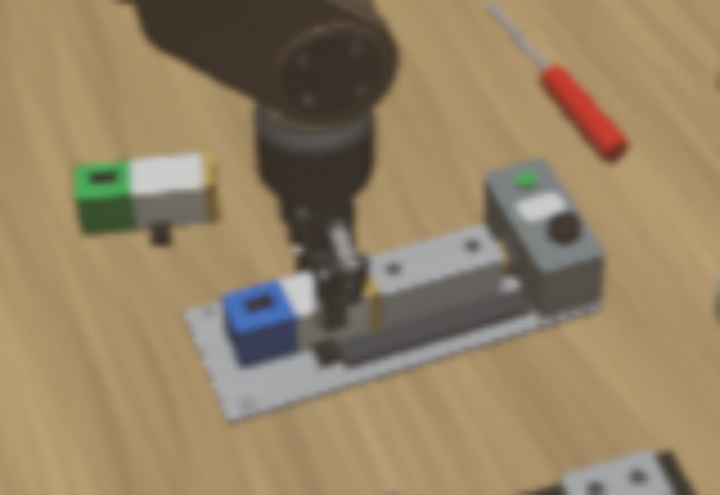

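Request:
apply_moves([
  [-0.1, 0, 0],
  [-0.1, 0, 0],
  [-0.1, 0, 0],
  [-0.1, 0, 0],
  [-0.1, 0, 0],
  [-0.1, 0, 0],
  [-0.1, 0, 0],
  [-0.1, 0, 0],
  [-0.1, 0, 0],
  [-0.1, 0, 0],
  [-0.1, 0, 0],
  [-0.1, 0, 0],
], spin=[0, 0, 0, 0, 0, 0, 0, 0, 0, 0, 0, 0], gripper=[1, 1, 1, 1, 1, 1, 1, 1, 1, 1, 1, 1])

```text
time_s: 44.45
position: [0.4771, 0.0327, 0.0281]
ee_rot: [3.111, 1.546, 3.079]
ft_force: [-26.4, -1.3, 25.7]
gripper_width: 0.409
```

```bash
python3 -c "
from h import *
chk('s35')"
```

```text
[0.4771 0.0327 0.0281] [-26.4  -1.3  25.7] 0.409 44.45
115 [410.7  35.    7.4] 118 [412.1  34.9   7.5] 121 [413.   34.9  20.4] 124 [413.3  34.9  38.2] 127 [413.8  34.9  47.9] 130 [414.9  34.8  48.2] 133 [416.1  34.8  47.5] 136 [417.1  34.8  49.1] 139 [418.3  34.7  48.5] 142 [419.2  34.7  50. ] 145 [420.5  34.7  49.2] 148 [421.6  34.6  49.3]
```

Request:
apply_moves([
  [0, 0, 0],
  [0, 0, 0],
  [-0.2, 0, -1.5],
  [-0.2, 0, -3],
  [-0.2, 0, -3.9],
  [-0.2, 0, -4.1],
  [-3, 0, -3.8],
  [-6, 0, -3.8],
  [-6, 0, -3.8],
  [-6, 0, -3.8],
], spin=[0, 0, 0, 0, 0, 0, 0, 0, 0, 0], gripper=[1, 1, 1, 1, 1, 1, 1, 1, 1, 1])

```text
time_s: 45.38
position: [0.45, 0.0329, 0.0909]
ee_rot: [-0.11, 1.564, -0.144]
ft_force: [0.2, -0.3, -1.4]
gripper_width: 0.41
```

```bash
python3 - <<'E'
from h import *
c=read_camera('wrist'); W=cloud(c)*1000
plan(.396,-.239,.088,0.2)
for r in range(155,350,40): print(r,np.round(W[r,320],1))
E
```

```text
t 45.43 pos [0.4484 0.0331 0.0892] yaw -1.92 w 0.407 F [-0.4 -0.2 -0.7]
slide [  0.11 -27.37  -4.32] spin -2.1 rows 7.6
155 [396.3  34.8 111.3]
195 [412.2  34.2 111.7]
235 [430.3  33.6 109.9]
275 [449.   33.  110.6]
315 [470.3  32.3 110.3]
```

Request:
apply_moves([
  [0, -27.4, -3.9],
  [0, -27.4, -3.9],
  [0, -27.4, -3.9],
  [0, -27.4, -3.9],
  [0, -27.4, -3.9],
  [0, -27.4, -3.9],
  [0, -27.4, -3.9],
  [0, -27.4, -3.9],
  [0, -27.4, -3.9],
  [0, -27.4, -3.9],
], spin=[-2.1, -2.1, -2.1, -2.1, -2.1, -2.1, -2.1, -2.1, -2.1, -2.1], gripper=[1, 1, 1, 1, 1, 1, 1, 1, 1, 1])

```text
time_s: 46.27
position: [0.3983, -0.2383, 0.0869]
ee_rot: [2.273, 1.567, 2.276]
ft_force: [-1.1, -0.2, -1.4]
gripper_width: 0.41
```

```bash
python3 - <<'E'
from h import *
plan(.400,-.239,.026,0.2)
c=read_camera('wrist'); save(c,'w36.png')
E
```

```text
t 46.27 pos [ 0.3983 -0.2383  0.0869] yaw 0.15 w 0.41 F [-1.1 -0.2 -1.4]
slide [ 6.09 -0.09  0.18] spin -0.0 rows 2.5
```

View pics/w36.png

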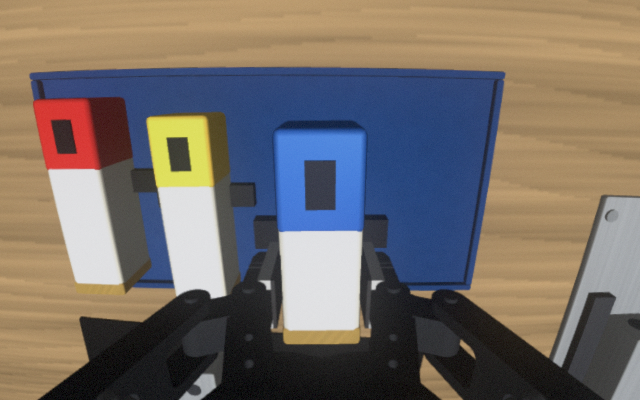

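Request:
apply_moves([
  [3, 0, 0],
  [5.5, 0, 0.1],
  [6.1, 0, 0.1],
  [6.2, 0, 0.1],
  [6.3, 0, 0.1],
  [6.3, 0, 0.1],
  [6.3, 0, 0.1],
  [6.3, 0, 0.1],
  [6.3, 0, 0.1],
  [2, 0, 0.1],
  [-2, 0, 0.1],
  [-2, 0, 0.1],
], spin=[0, 0, 0, 0, 0, 0, 0, 0, 0, 0, 0, 0], gripper=[1, 1, 1, 1, 1, 1, 0.35, 0.35, 0.35, 0.35, 0.35, 0.35])

```text
time_s: 47.32
position: [0.4044, -0.2432, 0.1167]
ee_rot: [-0.758, 1.555, -0.755]
ft_force: [1.9, -1.4, 1.0]
gripper_width: 0.65
```

```bash
python3 - <<'E'
from h import *
c=read_camera('wrist'); save(c,'w37.png'); W=cloud(c)
for b in blobs(W,.038,.054,yr=(-.45,-.1),xr=(.28,.48)): print(b[1:7])
c=read_camera('top'); W=cloud(c); save(c,'t37.png')
for b in blobs(W,.032,.05,xr=(.3,.65),yr=(.1,.42)): print(b[1:7], c["img"][b[7]].mean(0).round())
plan(.5,.03,.11,-8)
E
```

```text
(array([117, 171]), np.int32(8931), array([ 387.4, -389.6]), array([131.2,  38.4]), 0.0, 44.3)
(array([212, 181]), np.int32(8478), array([ 398.6, -319.7]), array([130.8,  36.9]), 0.8, 44.4)
(array([328, 175]), np.int32(7326), array([ 387. , -238.4]), array([100.7,  37. ]), 1.4, 44.6)
(array([263, 256]), np.int32(434), array([405.3, 195.3]), array([101.1,  36.9]), -15.1, 39.9) [146. 175. 141.]
t 47.42 pos [ 0.4016 -0.2407  0.1112] yaw 0.19 w 0.647 F [-0.1  0.8 -0.8]
slide [ 0.05 27.04  9.92] spin 8.2 rows 7.9
```

View pics/w37.png

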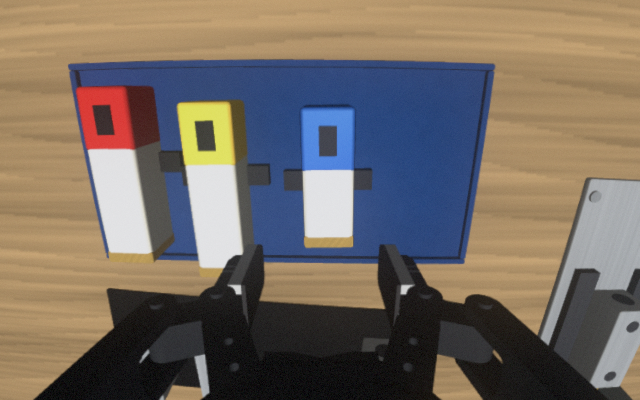

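```bash
cat >> h.py <<'E'
def tilt(W,b):
    p=W[cv2.erode(b[7].astype(np.uint8),np.ones((7,7)))>0]; p=p[np.isfinite(p[:,0])]
    A=np.c_[p[:,:2]-p[:,:2].mean(0),np.ones(len(p))]; k=np.linalg.lstsq(A,p[:,2],rcond=None)[0]; return np.round([k[0],k[1],k[2]*1000],4)
E
python3 - <<'E'
from h import *
c=read_camera('wrist'); W=cloud(c)
for b in blobs(W,.038,.054,yr=(-.45,-.1),xr=(.28,.48)): print(b[1:7],tilt(W,b))
E
```

```text
(array([109, 178]), np.int32(9306), array([ 387.7, -389.9]), array([131.6,  38.2]), -0.5, 44.2) [-6.50000e-03 -1.24000e-02  4.43576e+01]
(array([206, 187]), np.int32(8788), array([ 398.2, -319.6]), array([130.8,  37.1]), 0.9, 44.4) [-7.60000e-03 -6.60000e-03  4.45443e+01]
(array([323, 181]), np.int32(7587), array([ 387.1, -238.7]), array([100.8,  36.9]), 1.0, 44.5) [-8.80000e-03  1.00000e-04  4.46563e+01]
```

Request:
apply_moves([
  [0, 24, 9],
  [0, 24, 9],
  [0, 24, 9],
  [0, 24, 9],
  [0, 24, 9],
  [0, 24, 9],
  [0, 24, 9],
  [0, 43.1, 1.5],
  [0, 43.1, 1.5],
  [0, 43.1, 1.5],
  [0, 43.1, 1.5],
  [0, 43.1, 1.5],
], spin=[0, 0, 7, 15.9, 15.9, 15.9, 15.9, 15.9, 15.9, 15.9, 15.9, 15.9], gripper=[0.35, 0.35, 0.35, 0.35, 0.35, 0.35, 0.35, 0.35, 0.35, 0.35, 0.35, 0.35])

```text
time_s: 48.47
position: [0.4112, 0.1932, 0.1066]
ee_rot: [-2.71, 1.567, -2.985]
ft_force: [1.2, 0.7, 0.2]
gripper_width: 0.654
```

```bash
python3 -c "
from h import *
c=read_camera('wrist'); save(c,'w38.png'); W=cloud(c)
for b in blobs(W,.034,.046,yr=(.12,.27),xr=(.3,.48)): print(b[1:7])
plan(.418,.1915,.09,-15.7)"
```

```text
(array([321, 191]), np.int32(7391), array([403.5, 196.1]), array([101. ,  36.8]), -15.8, 39.5)
t 48.52 pos [0.4083 0.1979 0.1064] yaw -15.48 w 0.65 F [-3.2  3.   0.6]
slide [ 1.63 -0.36  1.11] spin 0.2 rows 1.5
```

View pics/w38.png

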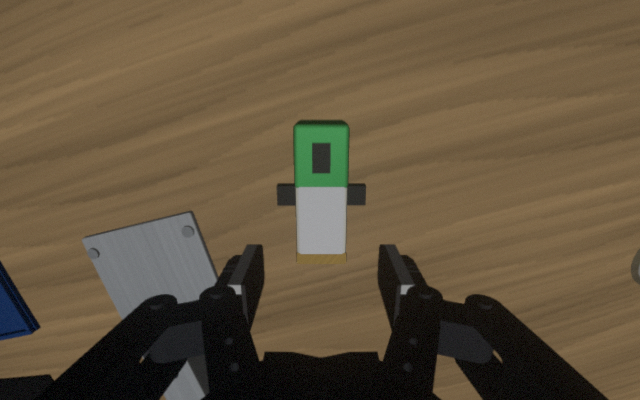

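Request:
apply_moves([
  [0.5, -0.3, 0.8],
  [1.5, -0.3, 0.8],
  [1.5, -0.3, 0.8],
], spin=[0.2, 0.2, 0.2], gripper=[0.35, 0.35, 0.35])

```text
time_s: 48.77
position: [0.419, 0.1856, 0.0904]
ee_rot: [-2.621, 1.565, -2.9]
ft_force: [0.1, -0.2, -0.3]
gripper_width: 0.648
```

```bash
python3 -c "
from h import *
c=read_camera('wrist'); W=cloud(c)
for b in blobs(W,.034,.046,yr=(.12,.27),xr=(.3,.48)): print(b[1:7])
plan(.416,.1925,.015,-15.7)"
```

```text
(array([329, 184]), np.int32(8775), array([404., 196.]), array([101.2,  36.9]), -15.7, 39.5)
t 48.82 pos [0.4194 0.1854 0.0911] yaw -16.03 w 0.649 F [ 0.2 -1.2  0.4]
slide [ 7.61  0.61 -0.49] spin -0.3 rows 2.8
```

Request:
apply_moves([
  [2, 0.5, -0.4],
  [5, 0.6, -0.4],
  [7.5, 0.6, -0.4],
  [7.5, 0.6, -0.4],
  [7.5, 0.6, -0.4],
  [7.5, 0.6, -0.4],
  [7.5, 0.6, -0.4],
  [7.5, 0.6, -0.4],
  [7.5, 0.6, -0.4],
  [7.5, 0.6, -0.4],
  [7.5, 0.6, -0.4],
], spin=[-0.3, -0.3, -0.3, -0.3, -0.3, -0.3, -0.3, -0.3, -0.3, -0.3, -0.3], gripper=[0.35, 0.35, 0.35, 0.35, 0.35, 0.35, 1, 1, 1, 1, 1])

```text
time_s: 49.73
position: [0.4205, 0.1938, 0.0207]
ee_rot: [0.344, 1.566, 0.072]
ft_force: [-0.8, -0.9, 7.1]
gripper_width: 0.406
```

```bash
python3 -c "
from h import *
plan(.418,.1925,.08,-15.7)
p,R=tool(); print(R.T@(p-np.array([.4112,.194,0])))"
```

```text
t 49.73 pos [0.4205 0.1938 0.0207] yaw -15.6 w 0.406 F [-0.8 -0.9  7.1]
slide [-5.93 -0.18 -0.18] spin 0.1 rows 2.4
[-0.02064778  0.00231181  0.00909323]
```

Request:
apply_moves([
  [-3.5, 0, 0],
  [-6.5, 0, 0],
  [-6.5, 0, 0.5],
  [-6.5, 0, 1],
  [-6.5, 0, 2],
], spin=[0, 0, -7, -14, -14], gripper=[1, 1, 1, 1, 1])

```text
time_s: 50.15
position: [0.4374, 0.1884, 0.0841]
ee_rot: [0.595, 1.57, 0.57]
ft_force: [-0.9, 0.1, -2.6]
gripper_width: 0.408
```

```bash
python3 -c "
from h import *
c=read_camera('wrist'); save(c,'w39.png'); W=cloud(c)*1000
for r in range(155,350,40): print(r,np.round(W[r,320],1))
t=T(-30);plan(t[0],t[1],.078,-1.7)"
```

```text
155 [383.9 189.9 104.5]
195 [400.1 189.4 103.7]
235 [417.7 189.  103.5]
275 [437.3 188.5 102.6]
315 [459.1 187.9 101.8]
t 50.2 pos [0.4396 0.1878 0.0842] yaw -1.75 w 0.407 F [ 1.7 -0.6 -1.5]
slide [  0.62 -15.36   1.51] spin -0.1 rows 4.7
```

Request:
apply_moves([
  [0, -15.4, 1.6],
  [0, -15.4, 1.6],
  [0, -15.4, 1.6],
  [0, -15.4, 1.6],
  [0, -15.4, 1.6],
  [0, -15.4, 1.6],
  [0, -15.4, 1.6],
], spin=[0, 0, 0, 0, 0, 0, 0], gripper=[1, 1, 1, 1, 1, 1, 1])

```text
time_s: 50.78
position: [0.449, 0.0339, 0.083]
ee_rot: [2.685, 1.569, 2.654]
ft_force: [-0.8, 1.1, -2.3]
gripper_width: 0.406
```

```bash
python3 - <<'E'
from h import *
t=T(-29);plan(t[0],t[1],.031,-1.7)
chk('s40')
E
```

```text
t 50.78 pos [0.449  0.0339 0.083 ] yaw -1.77 w 0.406 F [-0.8  1.1 -2.3]
slide [5.2  0.   0.21] spin -0.1 rows 2.2
[0.449  0.0339 0.083 ] [-0.8  1.1 -2.3] 0.406 50.7833
115 [382.1  36.   76.2] 118 [381.9  36.   99.4] 121 [382.9  36.  101.6] 124 [384.   36.  101.6] 127 [385.1  35.9 102.2] 130 [386.1  35.9 103. ] 133 [387.2  35.9 103.6] 136 [388.4  35.8 102.7] 139 [389.5  35.8 102.6] 142 [390.7  35.8 102.5] 145 [391.9  35.7 102.2] 148 [393.   35.7 102.5]
```

View pics/s40.png

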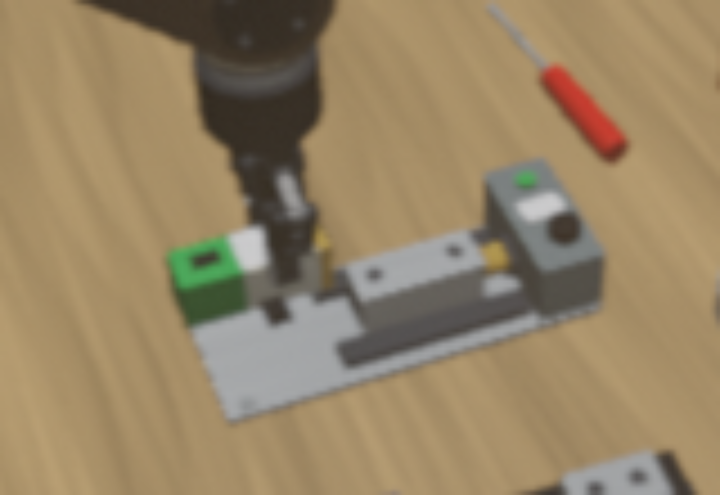

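Request:
apply_moves([
  [2.5, 0, 0],
  [4.7, 0, 0],
  [5.2, 0, 0],
  [5.2, 0, 0],
  [5.2, 0, 0],
  [5.2, 0, 0],
], spin=[0, 0, 0, 0, 0, 0], gripper=[1, 1, 1, 1, 1, 1])

```text
time_s: 51.38
position: [0.4499, 0.0343, 0.0321]
ee_rot: [-0.082, 1.57, -0.109]
ft_force: [0.3, -0.4, -1.9]
gripper_width: 0.404
```

```bash
python3 - <<'E'
from h import *
t=T(1.1);plan(t[0],t[1],.0285,-1.7)
E
```

```text
t 51.38 pos [0.4499 0.0343 0.0321] yaw -1.56 w 0.404 F [ 0.3 -0.4 -1.9]
slide [ 0.36 -0.05  3.12] spin 0.1 rows 1.8
```

Request:
apply_moves([
  [0.2, 0, 0.4],
  [0.3, 0, 1.2],
  [0.3, 0, 1.8],
  [0.3, 0, 2.2],
  [0.3, 0, 2.6],
  [0.3, 0, 2.9],
  [0.3, 0, 3.2],
  [0.2, 0, 3.5],
  [0.2, 0, 3.7],
  [0.2, 0, 3.8],
  [0.2, 0, 3.8],
  [0.2, 0, 3.8],
], spin=[0, 0, 0, 0, 0, 0, 0, 0, 0, 0, 0, 0], gripper=[1, 1, 1, 1, 1, 1, 1, 1, 1, 1, 1, 1])

```text
time_s: 52.38
position: [0.4801, 0.0333, 0.0291]
ee_rot: [3.105, 1.548, 3.077]
ft_force: [-23.9, -0.1, 21.2]
gripper_width: 0.409
```

```bash
python3 -c "
from h import *
chk('s41')"
```

```text
[0.4801 0.0333 0.0291] [-23.9  -0.1  21.2] 0.409 52.3833
115 [413.3  35.3  21.3] 118 [413.5  35.2  46.9] 121 [414.5  35.2  48.6] 124 [415.7  35.2  48.6] 127 [416.8  35.1  48.8] 130 [417.9  35.1  49.1] 133 [419.   35.1  49.2] 136 [420.1  35.   48.8] 139 [421.1  35.   50.3] 142 [422.3  35.   50.4] 145 [423.4  35.   50.2] 148 [424.7  34.9  48.9]
```

View pics/s41.png

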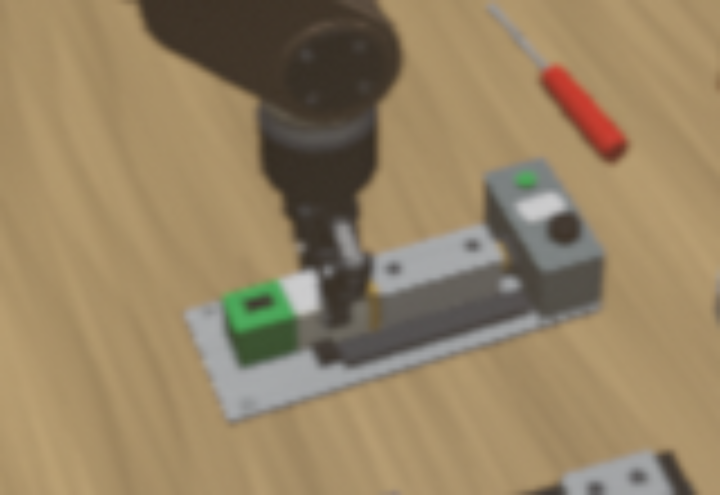

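Rear face at x=413.4, same as the others: home. Hold.

Request:
apply_moves([
  [-0.05, 0, 0],
  [-0.05, 0, 0],
  [-0.05, 0, 0],
  [-0.05, 0, 0],
  [-0.05, 0, 0],
  [-0.05, 0, 0],
  [-0.05, 0, 0],
  [-0.05, 0, 0],
  [-0.05, 0, 0],
  [-0.05, 0, 0],
  [-0.05, 0, 0],
  [-0.05, 0, 0],
], spin=[0, 0, 0, 0, 0, 0, 0, 0, 0, 0, 0, 0], gripper=[1, 1, 1, 1, 1, 1, 1, 1, 1, 1, 1, 1])

```text
time_s: 53.48
position: [0.4801, 0.0333, 0.0291]
ee_rot: [3.102, 1.549, 3.074]
ft_force: [-21.6, -1.3, 17.7]
gripper_width: 0.409
```

```bash
python3 -c "
from h import *
chk('s42')"
```

```text
[0.4801 0.0333 0.0291] [-21.6  -1.3  17.7] 0.409 53.4833
115 [413.2  35.3  22.8] 118 [413.5  35.2  46. ] 121 [414.5  35.2  48.9] 124 [415.6  35.2  49. ] 127 [416.7  35.1  49.2] 130 [417.9  35.1  48.6] 133 [419.   35.1  49.3] 136 [420.   35.1  50.2] 139 [421.3  35.   48.9] 142 [422.5  35.   48.5] 145 [423.6  35.   48.6] 148 [424.7  34.9  49.1]
```

Request:
apply_moves([
  [0, 0, 0],
  [0, 0, 0],
  [-0.2, 0, -1.5],
  [-0.2, 0, -3],
  [-0.2, 0, -3.9],
  [-0.2, 0, -4.1],
  [-3, 0, -3.8],
  [-6, 0, -3.8],
  [-6, 0, -3.8],
  [-6, 0, -3.8],
], spin=[0, 0, 0, 0, 0, 0, 0, 0, 0, 0], gripper=[1, 1, 1, 1, 1, 1, 1, 1, 1, 1])

```text
time_s: 54.42
position: [0.4521, 0.0334, 0.0924]
ee_rot: [-0.118, 1.564, -0.146]
ft_force: [-0.4, 0.6, -2.9]
gripper_width: 0.407
```

```bash
python3 - <<'E'
from h import *
c=read_camera('wrist'); W=cloud(c)*1000
plan(.408,-.162,.088,0.2)
for r in range(155,350,40): print(r,np.round(W[r,320],1))
E
```

```text
t 54.47 pos [0.4504 0.0336 0.0906] yaw -1.62 w 0.405 F [-0.5  0.1 -2.2]
slide [  0.26 -19.67  -3.69] spin -1.8 rows 5.8
155 [398.5  35.  112.5]
195 [414.5  34.5 112.6]
235 [432.5  34.  111.2]
275 [451.7  33.5 111.2]
315 [472.5  32.9 111.8]
```

Request:
apply_moves([
  [0, -19.7, -3.7],
  [0, -19.7, -3.7],
  [0, -19.7, -3.7],
  [0, -19.7, -3.7],
  [0, -19.7, -3.7],
  [0, -19.7, -3.7],
  [0, -19.7, -3.7],
  [0, -19.7, -3.7],
  [0, -19.7, -3.7],
], spin=[-1.8, -1.8, -1.8, -1.8, -1.8, -1.8, -1.8, -1.8, -1.8], gripper=[1, 1, 1, 1, 1, 1, 1, 1, 1])

```text
time_s: 55.22
position: [0.4063, -0.1607, 0.0889]
ee_rot: [2.427, 1.568, 2.432]
ft_force: [0.1, -0.1, -2.7]
gripper_width: 0.406
```

```bash
python3 - <<'E'
from h import *
plan(.408,-.162,.026,0.2)
c=read_camera('wrist'); save(c,'w43.png')
E
```

```text
t 55.22 pos [ 0.4063 -0.1607  0.0889] yaw 0.25 w 0.406 F [ 0.1 -0.1 -2.7]
slide [ 6.29 -0.14  0.18] spin 0.1 rows 2.5
```

View pics/w43.png

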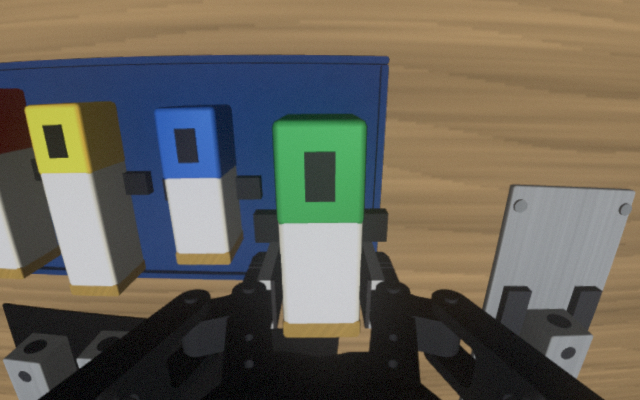

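Request:
apply_moves([
  [2, -0.3, 0.1],
  [4, -0.3, 0.1],
  [4.5, -0.3, 0.1],
  [4.5, -0.3, 0.1],
  [4.5, -0.3, 0.1],
], spin=[0, 0, 0, 0, 0], gripper=[1, 1, 1, 1, 1])

```text
time_s: 55.68
position: [0.408, -0.1643, 0.045]
ee_rot: [2.481, 1.57, 2.486]
ft_force: [-0.4, 1.0, -1.6]
gripper_width: 0.408
```

```bash
python3 - <<'E'
from h import *
plan(.408,-.1635,.0257,0.2)
c=read_camera('wrist'); save(c,'w44.png')
E
```

```text
t 55.68 pos [ 0.408  -0.1643  0.045 ] yaw 0.27 w 0.408 F [-0.4  1.  -1.6]
slide [1.93 0.08 0.  ] spin 0.1 rows 1.5
```

View pics/w44.png

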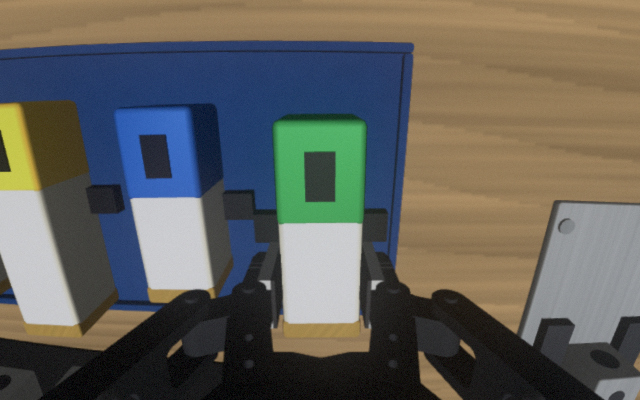

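Request:
apply_moves([
  [1, 0.1, 0],
  [1.8, 0.1, 0],
  [1.9, 0.1, 0],
  [2, 0.1, 0],
  [2, 0.1, 0],
  [2, 0.1, 0],
  [2, 0.1, 0],
  [2, 0.1, 0],
  [-2.5, 0.1, 0],
  [-6.5, 0.1, 0],
  [-6.5, 0.1, 0],
  [-6.5, 0.1, 0],
], spin=[0, 0, 0, 0, 0, 0, 0, 0, 0, 0, 0, 0], gripper=[1, 1, 1, 1, 1, 0.35, 0.35, 0.35, 0.35, 0.35, 0.35, 0.35])

```text
time_s: 56.73
position: [0.4099, -0.1656, 0.1131]
ee_rot: [-0.622, 1.563, -0.618]
ft_force: [-0.7, 0.2, -1.4]
gripper_width: 0.652
```

```bash
python3 - <<'E'
from h import *
c=read_camera('wrist'); save(c,'w45.png'); W=cloud(c)
for b in blobs(W,.038,.054,yr=(-.45,-.1),xr=(.28,.48)): print(b[1:7],tilt(W,b))
t=T(66);plan(t[0],t[1],.11,-1.7)
E
```

```text
(array([ 22, 181]), np.int32(6407), array([ 387.7, -389.3]), array([131.3,  38.4]), -0.8, 44.0) [-5.00000e-03 -2.68000e-02  4.40536e+01]
(array([104, 181]), np.int32(9024), array([ 398.8, -319.7]), array([131.7,  38.3]), 0.7, 44.2) [-6.20000e-03 -1.73000e-02  4.43375e+01]
(array([215, 168]), np.int32(7689), array([ 387. , -238.1]), array([101.1,  36.8]), 0.8, 44.5) [-9.10000e-03 -5.20000e-03  4.46072e+01]
(array([323, 175]), np.int32(7568), array([ 391.4, -164.1]), array([100.6,  37. ]), 1.0, 44.5) [-8.70000e-03  2.20000e-03  4.46787e+01]
t 56.78 pos [ 0.4084 -0.1645  0.1109] yaw 0.19 w 0.656 F [ 1.  -0.4  0.2]
slide [ 0.09 19.51 13.82] spin 1.9 rows 6.7
```

View pics/w45.png

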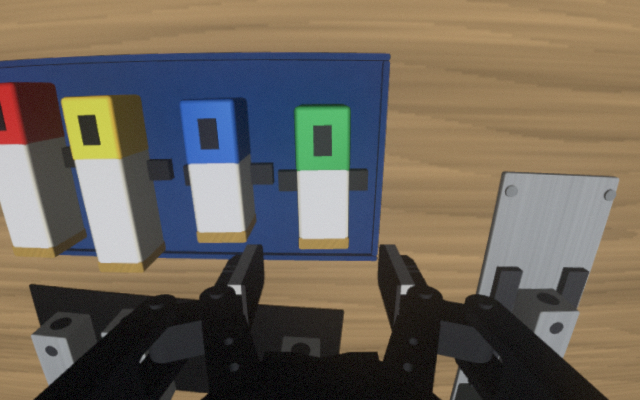

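All four lie flat in the tray. Now the 90 mm spacer goes back.

Request:
apply_moves([
  [0, 19.5, 13.8],
  [0, 19.5, 13.8],
  [0, 19.5, 13.8],
  [0, 19.5, 13.8],
  [0, 19.5, 13.8],
  [0, 19.5, 13.8],
  [0, 19.5, 13.8],
  [0, 19.5, 13.8],
  [0, 19.5, 13.8],
], spin=[1.9, 1.9, 1.9, 1.9, 1.9, 1.9, 1.9, 1.9, 1.9], gripper=[0.35, 0.35, 0.35, 0.35, 0.35, 0.35, 0.35, 0.35, 0.35])

```text
time_s: 57.53
position: [0.5436, 0.0313, 0.1079]
ee_rot: [3.136, 1.567, 3.106]
ft_force: [-0.4, 0.2, 0.7]
gripper_width: 0.647
```

```bash
python3 - <<'E'
from h import *
c=read_camera('wrist'); save(c,'w46.png'); W=cloud(c)
for b in blobs(W,.040,.05,yr=(-.05,.1),xr=(.45,.60)): print(b[1:7])
t=T(66);plan(t[0],t[1],.025,-1.7)
E
```

```text
(array([321, 208]), np.int32(6383), array([545.7,  32.2]), array([90.2, 36.1]), -1.2, 43.3)
t 57.58 pos [0.5436 0.0308 0.1083] yaw -1.75 w 0.65 F [-0.5  0.2 -0.9]
slide [8.33 0.03 0.26] spin -0.1 rows 3.0
```

View pics/w46.png

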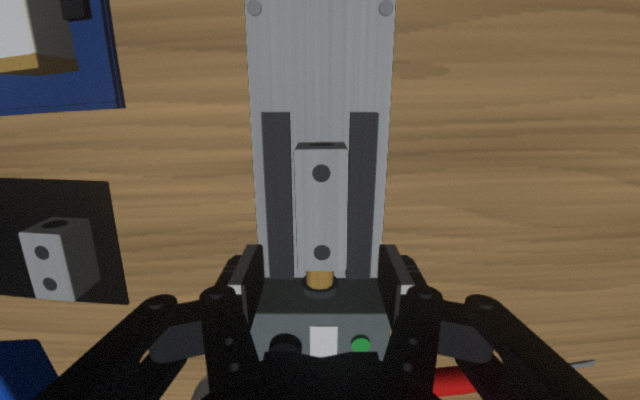

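Request:
apply_moves([
  [4, 0.1, 0],
  [7.5, 0.1, 0],
  [8.3, 0.1, 0],
  [8.3, 0.1, 0],
  [8.3, 0.1, 0],
  [8.3, 0.1, 0],
  [8.3, 0.1, 0],
  [8.3, 0.1, 0],
  [8.3, 0.1, 0],
  [8.3, 0.1, 0],
], spin=[0, 0, 0, 0, 0, 0, 0, 0, 0, 0], gripper=[0.35, 0.35, 0.35, 0.35, 1, 1, 1, 1, 1, 1])

```text
time_s: 58.42
position: [0.5468, 0.032, 0.0291]
ee_rot: [-0.224, 1.567, -0.254]
ft_force: [-0.6, -0.8, 5.5]
gripper_width: 0.403
```

Request:
apply_moves([
  [-3, 0, -0.3],
  [-7, 0, -0.3],
  [-7.5, 0, -0.3],
  [-7.5, 0, -0.3],
  [-7.5, 0, -0.3],
  [-7.5, 0, -0.3],
], spin=[0, 0, 0, 1.5, 1.5, 1.5], gripper=[1, 1, 1, 1, 1, 1])

```text
time_s: 58.92
position: [0.5417, 0.0326, 0.1014]
ee_rot: [2.954, 1.57, 2.899]
ft_force: [-0.2, -0.0, -1.9]
gripper_width: 0.401
```

```bash
python3 - <<'E'
from h import *
c=read_camera('wrist'); save(c,'w47.png')
plan(.580,-.262,.1,-3.2)
E
```

```text
t 58.97 pos [0.5414 0.0326 0.101 ] yaw -3.18 w 0.405 F [ 0.3 -0.1 -1.7]
slide [  0.08 -29.21   5.49] spin 0.0 rows 8.1
```

View pics/w47.png

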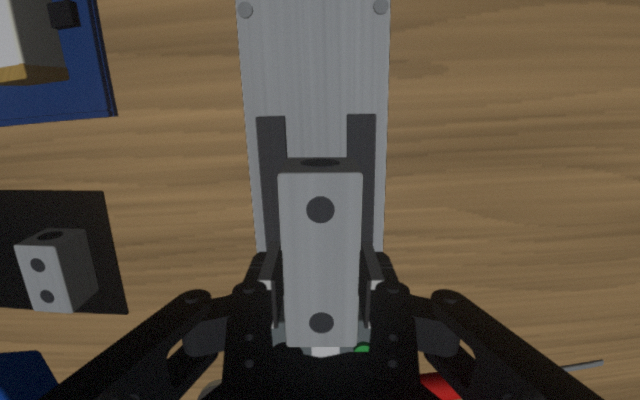

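Request:
apply_moves([
  [0, -29.2, 5.5],
  [0, -29.2, 5.5],
  [0, -29.2, 5.5],
  [0, -29.2, 5.5],
  [0, -29.2, 5.5],
  [0, -29.2, 5.5],
  [0, -29.2, 5.5],
  [0, -29.2, 5.5],
  [0, -29.2, 5.5],
  [0, -29.2, 5.5],
], spin=[0, 0, 0, 0, 0, 0, 0, 0, 0, 0], gripper=[1, 1, 1, 1, 1, 1, 1, 1, 1, 1])

```text
time_s: 59.8
position: [0.5799, -0.2616, 0.1005]
ee_rot: [2.447, 1.568, 2.39]
ft_force: [-0.2, 0.6, -2.5]
gripper_width: 0.404
```

```bash
python3 - <<'E'
from h import *
c=read_camera('wrist'); save(c,'w48.png')
plan(.580,-.262,.0262,-3.2)
E
```

```text
t 59.85 pos [ 0.58   -0.2607  0.1006] yaw -3.18 w 0.404 F [ 0.3  0.9 -2. ]
slide [ 7.44 -0.15  0.03] spin 0.0 rows 2.8
```

View pics/w48.png

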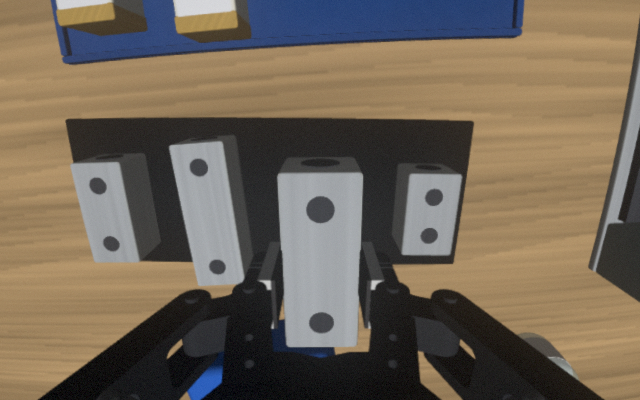

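Request:
apply_moves([
  [4, -0.1, 0],
  [6.5, -0.1, 0],
  [7.3, -0.1, 0],
  [7.5, -0.1, 0],
  [7.6, -0.1, 0],
  [7.6, -0.1, 0],
  [7.6, -0.1, 0],
  [7.6, -0.1, 0],
  [7.6, -0.1, 0],
  [3.5, -0.1, 0],
  [-3, -0.1, 0],
  [-8, -0.1, 0],
], spin=[0, 0, 0, 0, 0, 0, 0, 0, 0, 0, 0, 0], gripper=[1, 1, 1, 1, 1, 1, 0.35, 0.35, 0.35, 0.35, 0.35, 0.35])

```text
time_s: 60.85
position: [0.5801, -0.2629, 0.1512]
ee_rot: [2.612, 1.569, 2.555]
ft_force: [0.8, -0.8, 1.2]
gripper_width: 0.648
```

Request:
apply_moves([
  [-4, 10, 0],
  [-4, 20, 0],
  [-4, 20, 0],
  [-4, 20, 0],
  [-4, 20, 0],
  [-4, 20, 0],
  [-4, 20, 0],
  [-4, 20, 0],
], spin=[0, 0, 0, 0, 0, 0, 0, 0], gripper=[0.35, 0.35, 0.35, 0.35, 0.35, 0.35, 0.35, 0.35])

```text
time_s: 61.52
position: [0.5921, -0.0637, 0.1908]
ee_rot: [-0.718, 1.57, -0.774]
ft_force: [1.3, -0.6, -1.2]
gripper_width: 0.649
```

```bash
python3 - <<'E'
from h import *
print(sense()["time_s"],sense()["ft_force"],sense()["position"])
c=read_camera('wrist'); save(c,'w49.png')
c=read_camera('top'); W=cloud(c); save(c,'t49.png')
for b in blobs(W,.03,.05,xr=(.3,.65),yr=(-.46,.42)): print(b[1:7],tilt(W,b), c["img"][b[7]].mean(0).round())
c=read_camera('side'); save(c,'s49.png'); W=cloud(c)
for b in blobs(W,.037,.05,xr=(.3,.65),yr=(-.46,-.1)): print(b[1:7],tilt(W,b))
E
```

```text
61.5167 [ 1.25274171 -0.56079203 -1.20763792] [ 0.59207096 -0.06368963  0.19075741]
(array([443, 196]), np.int32(460), array([ 581.8, -339.5]), array([105.6,  39.2]), 1.3, 39.8) [-5.3000e-03  9.1500e-02  4.0151e+01] [142. 144. 146.]
(array([417, 196]), np.int32(377), array([ 580.4, -262.9]), array([90.1, 37. ]), -3.3, 40.5) [2.40000e-03 2.52000e-02 4.09565e+01] [144. 146. 149.]
(array([320, 187]), np.int32(65), array([606.3,  17.7]), array([47.3, 22.6]), 87.6, 37.1) [0. 0. 0.] [104.  88.  55.]
(array([394, 194]), np.int32(128), array([ 587.6, -193.5]), array([59.1, 21.8]), -5.9, 40.3) [-0.6464  0.087  37.7094] [137. 139. 142.]
(array([467, 198]), np.int32(319), array([ 575., -411.]), array([75.6, 35.2]), -2.0, 40.4) [2.17000e-02 4.55000e-02 4.02993e+01] [135. 136. 138.]
(array([438, 257]), np.int32(563), array([ 400.5, -320.4]), array([128.5,  39. ]), 0.7, 44.9) [-6.40000e-03 -1.06200e-01  4.26998e+01] [179. 175. 139.]
(array([462, 261]), np.int32(575), array([ 388. , -390.3]), array([128.9,  38.2]), -0.9, 44.9) [-3.70000e-02 -1.73300e-01  4.60953e+01] [174. 138. 132.]
(array([385, 2
[... 805 characters left out ...]
81.1, -339.4]), array([105.5,  35.8]), 0.9, 40.8) [-1.07000e-02 -8.21000e-02  4.06569e+01]
(array([322, 323]), np.int32(803), array([ 399.3, -320.1]), array([129.9,  39.3]), 1.6, 45.4) [ 8.00000e-04 -3.28000e-02  4.57003e+01]
(array([405, 329]), np.int32(423), array([ 574.4, -412.8]), array([76.1, 37. ]), -1.4, 40.0) [-2.21000e-02  2.64000e-02  4.01457e+01]
(array([330, 350]), np.int32(898), array([ 388. , -391.6]), array([130.8,  38.2]), -0.8, 44.7) [-4.70000e-03 -3.30000e-03  4.48809e+01]h.py:50: RuntimeWarning: Mean of empty slice.
  A=np.c_[p[:,:2]-p[:,:2].mean(0),np.ones(len(p))]; k=np.linalg.lstsq(A,p[:,2],rcond=None)[0]; return np.round([k[0],k[1],k[2]*1000],4)
  ret = um.true_divide(
```

View pics/t49.png

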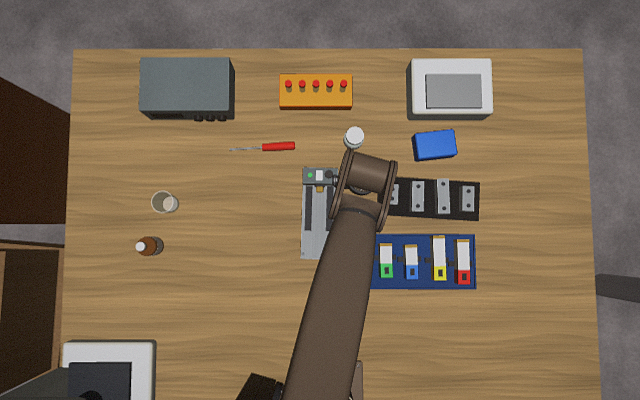

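View pics/s49.png

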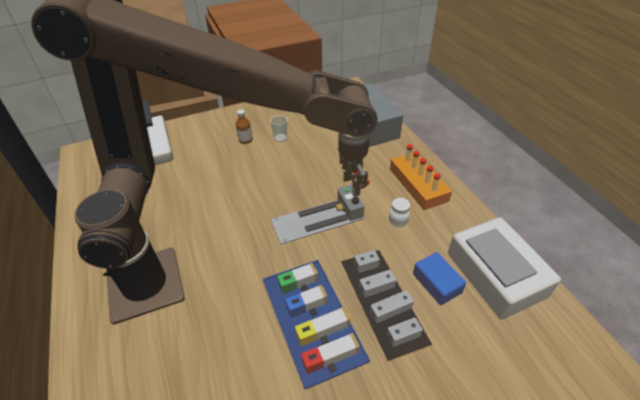

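Request:
apply_moves([
  [0, 0, 0],
  [0, 0, 0],
  [0, 0, 0],
  [0, 0, 0],
  [0, 0, 0],
  [0, 0, 0],
], spin=[0, 0, 0, 0, 0, 0], gripper=[0.35, 0.35, 0.35, 0.35, 0.35, 0.35])

```text
time_s: 62.17
position: [0.5919, -0.0636, 0.1903]
ee_rot: [2.953, 1.571, 2.897]
ft_force: [0.6, -0.6, -0.5]
gripper_width: 0.652
```

```bash
python3 - <<'E'
from h import *
print(sense()["qvel"].round(3))
print(sign_off())
E
```

```text
[ 0.003 -0.001  0.002 -0.001  0.001 -0.   ]
the job is handed in; nothing more can be done
None
```

I tested all four cartridges in order: red and yellow with the 60 mm spacer, blue and green with the 90 mm one. The job is handed in at about 62 s of the 210 s allowed.

- **Pressing home:** each cartridge was held on the stop for over 1 s with 20–30 N on the wrist. Its rear face always came to tester x ≈ -67 mm, which puts the wings within about 1 mm of the stop. I could not read the force between cartridge and spacer directly.
- **Last camera checks:**
  - All four cartridges are flat and upright in the tray.
  - All four spacers are flat on the mat.
  - The tester is empty with the plunger out.
  - The 75 and 105 mm spacers are where they were, and the bystanders look unmoved.
  - The gripper is clear of everything.
- **Red's first insertion failed:** its nose came down on the spacer edge (about 43 N at the wrist) and the cartridge tilted in the grip. I set it flat on the table, gripped it again and the second insertion went in cleanly.
- **Yellow moved in the tray:** it was found about 1 cm from where I had laid it, with its nose close to the front wall. The wrist and side cameras show it flat, so I left it there. The side camera reads it about 1 mm higher than the wrist camera does, which I took as noise.

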